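# Pack a loose test plate tight in its specimen holder

### The arm

A 6-joint arm with a two-finger parallel gripper is mounted at the origin on a cart in front of the work surface, level with it; the furniture and walls round the work are solid. World frame = base frame: x ahead of the robot, y to its left, z up, the work surface at z = 0. Lengths are in m, angles in rad, forces in N, time in s.
With the tool pointing down it reaches from about 0.3 to 0.825 m from the base axis. Payload 5.4 kg.
Tool frame: the origin (TCP) lies on the front face of the gripper's body, between the roots of the fingers; the fingertips stand 88 mm ahead of it and the grasp point (between the pads) lies 69 mm ahead of it; z points along the fingers, y is the line along which they close (so a half turn about z gives the same grasp; the last joint's range is limited). The gripper opens to 92 mm and grips with 3 to 60 N. Pads are 20 mm wide; open, the fingers measure 128 mm over their backs; the gripper's body (75 mm by 189 mm) begins 69 mm behind the grasp point.
Start: joints at [-1.395, 0.158, 1.597, -0, 1.386, -0.21], TCP at [0.216, -0.533, 0.303] pointing down, gripper open.
Joint ranges: [-2.91, 2.91], [-0.94, 2.29], [0.18, 2.7], [-1.29, 4.43], [0.17, 2.64], [-3, 3]. Speed limits (rad/s): [2.57, 2.57, 3.14, 3.14, 3.14, 3.14].

### API

Orientations are given as a rotation vector (axis times angle).
In Python, from workcell import * gives the robot as it stands.
- The arm moves only by the tool servo_tool, never from a script. Its argument "steps" is a list of rows, each a list of 5 numbers: the shift along the tool's x, y, z in m, then the turn about the tool's z in rad, then the finger opening in m, from 0 to 0.0919. A call has 1 to 20 rows; each row is the pose to reach, as a shift and turn from the pose commanded when the call began, along the tool's axes at that moment; what a row does not reach only later rows make up. A row lasts 1/12 s, in which the tool goes at most 41.7 mm and 7.16 degrees, less where a joint would pass 70% of its speed; a pose out of reach is approached as far as the arm can. A call with a gripper value outside its range is refused whole. The fingers move at their own pace and stop on an object; "newtons" is the grip in N (left out, the last holds). Time passes only in rows, so rows that repeat a pose let the fingers close. It gives the time, the measured TCP pose, the force, the opening and the grip force at its end, in the units of the state.
- observe(): the state, without advancing time (a new reading comes with each control period).
- camera(name): name is "side" or "top" or "wrist"; returns a dict with "color" (384x512x3 uint8, blue, green, red), "depth" (384x512 float32, m along the optical axis (not along the pixel's ray), 0 where there is no reading), "fx", "fy", "cx", "cy" (pixels), "xyz" and "orientation" of the camera in the world. Camera axes: x right, y up, looking along -z (the intrinsics and any distortion apply to the point x, -y, -z); pixel columns grow to the right and rows downward; lengths in m; the calibration is good to about 2 mm. The wrist camera is an equidistant fisheye: a pixel r from the principal point sees the ray r / f radians off the axis. A picture is of the moment at which its call begins.
- close_job(): hands the job in; it is judged then, once.
The state is a dict: "t": time; "joints": joint angles; "qvel": joint speeds; "effort": joint torques, N m; "tool_pos": TCP position; "ee_rot": TCP orientation; "ft_force": force on the tool from outside, world axes, zero at the start; "wrist_torque": the same for the moment, N m; "finger_gap": finger opening in m; "finger_force": force on a finger pad.
Only numpy, scipy, OpenCV 4.12 (cv2) and the standard library are available. Lean on these libraries where they do the work, as an engineer would, in place of code of your own. Each camera call takes 0.05 s, during which the arm holds its last target. There are 200 camera calls.

### The job

The square steel test plate stands loose in the specimen holder; by feel and without forcing anything, try the packing plates from the wooden rack upright in the gap between it and the holder's sprung pad, and leave in the one that goes right down to the holder's floor and is gripped snugly, so that the test plate is clamped against the fixed jaw. A plate that is too thick will not go down, one that is too thin drops in and stays loose: put those back in the rack, standing. Leave the bolt, tin and spanner alone.

Things in the scene. Friction and masses are not known exactly. Their poses are not given: they have to be found in the camera images.
- holder: specimen holder fixed to the worktop: grey bed 70 mm (x) x 136 mm (y = -78 to +58), its top is the floor of the gap, at z = 12 mm. Origin: on the worktop, z up. Steel fixed jaw at +y, inner face at y = +25 mm, top at z = 56 mm. Two hooked guides, top at z = 44 mm, keep the test plate from falling forward; they reach in to x = +-22.8 mm, y = +11 to +14 mm. A dark block bolted down at -y, its place unknown, carries the sprung pad.
- gap_floor (a point): point of the holder on the floor of the gap, at the foot of the test plate's face (holder x = 0, y = +15, z = 12 mm). The gap runs from here toward holder -y to the pad; with the pad at rest it is 6 to 14.5 mm wide, not known beforehand. A packing plate stands in it with its x along holder x (either way) and its thickness along holder y; the sides at x are open.
- pad_side (a point): point of the bed's floor under the pad (holder x = 0, y = -20, z = 12 mm). Steel pad, 40 mm wide, facing +y; upright to 40 mm above the worktop, then leaning back 7 mm as a lead-in up to its top at 62 mm, so the mouth is 7 mm wider than the gap. It yields 3.6 mm at most, from 4 N to 6.5 N, then hits a hard stop. A plate 0 to 3.6 mm thicker than the gap is gripped and drags 3 to 14 N; a loose one hardly.
- test_plate: square ground steel plate 50 x 50 x 10 mm, 0.19 kg, loose, standing on edge on the holder's floor, back against the fixed jaw. Origin: centre of the face that looks at the gap (holder y = +15 mm, 37 mm above the worktop; its top edge is 62 mm above the worktop). Its z axis points through the plate toward the fixed jaw (holder +y).
- rack: light wooden rack fixed to the worktop, 58 mm (x) x 98 mm (y) x 45 mm high, with three equal slots side by side along y, each 42 mm (x) x 18 mm (y), centred at y = -33, 0, +33 mm, their floors 8 mm above the worktop. Origin: centre of its underside on the worktop.
- packer_9: steel packing plate 9 mm thick, about 0.15 kg, loose, upright in a rack slot (which one varies). Body 36 (x) x 9 (y) x 55 mm high; on it, centred, a grip tab 22 (x) x 8 (y) x 35 mm high: 90 mm high in all. Origin: centre of its underside, z up, x along the slot. Both faces taper at the foot, 1.5 mm each over the lowest 6 mm.
- packer_12: steel packing plate 12 mm thick, about 0.18 kg, loose, upright in a rack slot (which one varies). Body 36 (x) x 12 (y) x 55 mm high; on it, centred, a grip tab 22 (x) x 8 (y) x 35 mm high: 90 mm high in all. Origin: centre of its underside, z up, x along the slot. Both faces taper at the foot, 1.5 mm each over the lowest 6 mm.
- packer_15: steel packing plate 15 mm thick, about 0.21 kg, loose, upright in a rack slot (which one varies). Body 36 (x) x 15 (y) x 55 mm high; on it, centred, a grip tab 22 (x) x 8 (y) x 35 mm high: 90 mm high in all. Origin: centre of its underside, z up, x along the slot. Both faces taper at the foot, 1.5 mm each over the lowest 6 mm.
- bolt: bystander: M12 steel bolt standing on its head, 22 mm across, 58 mm high; origin at centre of its underside
- sample_tin: bystander: round aluminium sample tin, 58 mm across, 37 mm high; origin at centre of its underside
- spanner: bystander: small flat spanner lying on the worktop, 156 x 28 x 6 mm; origin at centre of its underside
Mind the look-alikes: they are no part of the job. Of the things that look like the rack, take the one that is farthest to the robot's right at the start.

How it is judged:
By the outcome, as a careful person would: the job done as asked, in the order asked, and still so for the second after the job is handed in, with the robot touching nothing.
It also fails if it takes over 72 s, if anything falls off the work surface, if the arm or the gripper's body presses on something with over 40 N, if the wrist force passes 120 N, or if a joint passes its speed limit or range.

## Working session

There is one attempt and no reset: what is moved stays moved. The work goes in short steps, Python scripts to look and compute and a tool call to move; the robot and the scene stay as the last step left them, time stands still between calls to the robot, and variables do not carry over. Pictures are saved under pics/ and viewed, at most 10 in all, crops included, and the job is handed in when it is done.

Besides the shell and the picture viewer there is one more tool, called after "Emit:" in YAML: its name, and indented under it one key for each argument. servo_tool: Moves the arm, as the interface text tells. Its arguments: {"type":"object","properties":{"steps":{"type":"array"},"newtons":{"type":"number"}},"required":["steps"]}

```bash
mkdir -p pics; ls; cat > h.py <<'E'
from workcell import *
import numpy as np, cv2
from scipy.spatial.transform import Rotation as R
def rot(c):
    o=np.array(c["orientation"],float)
    if o.shape==(3,3): return o
    return R.from_rotvec(o).as_matrix() if o.size==3 else R.from_quat(o).as_matrix()
def cloud(c):
    d=c["depth"]; v,u=np.indices(d.shape)
    p=np.stack([(u-c["cx"])/c["fx"]*d,-(v-c["cy"])/c["fy"]*d,-d],-1)
    return p@rot(c).T+np.array(c["xyz"])
E
python3 - <<'E'
from h import *
s=observe(); print({k:np.round(v,3) for k,v in s.items()})
ims=[]
for n in("top","side"):
    c=camera(n); np.save(f"pics/{n}.npy",c,allow_pickle=True); cv2.imwrite(f"pics/{n}0.png",c["color"]); print(n,c["fx"],c["cx"],c["cy"],c["xyz"],c["orientation"],(c["depth"]>0).mean(),[k for k in c])
E
```

```text
pics
{'t': np.float64(0.0), 'joints': array([-1.395,  0.159,  1.598,  0.   ,  1.386, -0.21 ]), 'qvel': array([-0.002, -0.001, -0.001, -0.001,  0.   ,  0.001]), 'effort': array([-2.0000e-03, -3.8558e+01, -3.2210e+01,  7.0000e-02,  3.8000e-02,
       -0.0000e+00]), 'tool_pos': array([ 0.216, -0.532,  0.302]), 'ee_rot': array([-3.082, -0.602, -0.   ]), 'ft_force': array([ 0.206, -0.678,  0.502]), 'wrist_torque': array([-0.001, -0.083, -0.002]), 'finger_force': np.float64(0.0), 'finger_gap': np.float64(0.092)}
top 365.5586438865733 253.19003957736624 186.67297277039881 [0.49648616 0.05996722 1.12432617] [ 0.0475027  -0.08631002 -1.58831739] 0.9959767659505209 ['color', 'depth', 'fx', 'fy', 'cx', 'cy', 'xyz', 'orientation']
side 371.46367358108915 248.2263070490593 193.60098454739295 [ 0.30774613 -0.66156974  0.52561247] [ 1.00786027 -0.1857242  -0.36163325] 0.9961090087890625 ['color', 'depth', 'fx', 'fy', 'cx', 'cy', 'xyz', 'orientation']
```

View pics/top0.png

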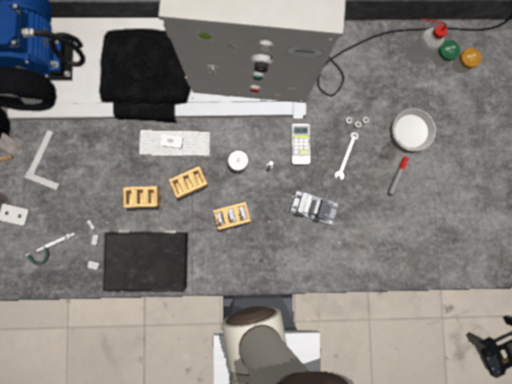

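View pics/side0.png

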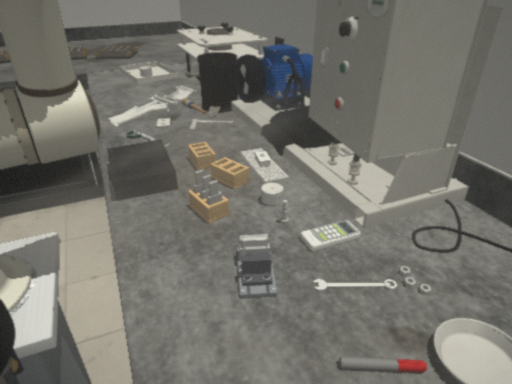

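The top view shows the loaded rack at pixel (232,215), with look-alike empty racks at (140,197) and (188,181). The holder is at (314,207), the tin at (238,161), the bolt at (270,165) and the spanner at (346,156). In the side view the holder is at (256,265), with the jaw at its far end and the pad block at the near end. The rack is at (208,200).

```bash
python3 - <<'E'
from h import *
c=np.load("pics/top.npy",allow_pickle=True).item(); P=cloud(c)
hsv=cv2.cvtColor(c["color"],cv2.COLOR_BGR2HSV)
m=cv2.inRange(hsv,(8,90,90),(30,255,255)); 
n,l,st,ce=cv2.connectedComponentsWithStats(m)
for i in range(1,n):
    if st[i,4]<80: continue
    q=P[l==i]; t=q[(q[:,2]>.035)&(q[:,2]<.055)]
    if len(t)<30 or q[:,0].max()>1: continue
    r=cv2.minAreaRect((t[:,:2]*1000).astype(np.float32)); print(ce[i],len(t),np.median(t[:,2]),r)
def box(u0,u1,v0,v1,z0,z1):
    q=P[v0:v1,u0:u1].reshape(-1,3); return q[(q[:,2]>z0)&(q[:,2]<z1)]
w=box(285,345,185,230,.005,.09); print("holder",len(w),cv2.minAreaRect((w[:,:2]*1000).astype(np.float32)))
print("table",np.median(box(260,285,185,230,-.1,.1)[:,2]))
b=box(205,260,195,235,.07,.12); print("tabs",np.round(b,3).tolist())
for nm,b in(("rackimg",(200,265,190,240)),("hold",(285,345,180,235))):
    cv2.imwrite(f"pics/{nm}.png",cv2.resize(c["color"][b[2]:b[3],b[0]:b[1]],None,fx=8,fy=8,interpolation=cv2.INTER_CUBIC))
h=P[185:230,288:342,2]*1000
print(np.array2string(h[::2,::2].astype(int),max_line_width=250))
a=np.hstack([cv2.resize(c["color"][185:235,205:255],(390,390),interpolation=cv2.INTER_CUBIC),cv2.resize(c["color"][182:232,290:340],(390,390),interpolation=cv2.INTER_CUBIC)])
cv2.imwrite("pics/crop1.png",a)
E
```

```text
[188.01963534 181.99579243] 429 0.044711379104951154 ((607.774169921875, 226.02049255371094), (59.27834701538086, 98.50518035888672), 23.732847213745117)
[140.78278146 196.81721854] 454 0.044515331296984484 ((566.171142578125, 364.5706481933594), (57.67987060546875, 96.94828796386719), 1.4268735647201538)
[231.6247191  216.04269663] 368 0.04499840597514848 ((505.1165771484375, 97.29010009765625), (57.79085159301758, 96.48771667480469), 13.741928100585938)
holder 1035 ((519.6434936523438, -158.19931030273438), (119.427978515625, 178.90203857421875), 0.649781346321106)
table 0.00013811762172277753
tabs [[0.522, 0.069, 0.098], [0.521, 0.066, 0.098], [0.521, 0.064, 0.095], [0.519, 0.069, 0.1], [0.519, 0.066, 0.098], [0.519, 0.064, 0.096], [0.516, 0.1, 0.1], [0.516, 0.097, 0.1], [0.516, 0.069, 0.096], [0.516, 0.066, 0.096], [0.516, 0.064, 0.099], [0.514, 0.103, 0.096], [0.514, 0.1, 0.098], [0.514, 0.097, 0.095], [0.514, 0.095, 0.083], [0.513, 0.069, 0.096], [0.513, 0.067, 0.097], [0.513, 0.064, 0.099], [0.511, 0.1, 0.099], [0.511, 0.097, 0.096], [0.511, 0.095, 0.096], [0.51, 0.067, 0.096]
[... 3611 characters left out ...]
  0   -1]
 [   0    1    2   -3   -1    1   -2    0    3   -1    0    0    0    1    2    0    3   15   13   14   14   12   12    3    1   -4    0]
 [   1   -2    0    0    0    2    0    1   -3    3    0   -1    0   -1    2    0    0    3    1    0    7    9   13   -1   -5    0    1]
 [  -2    0    1   -4   -2    1    0   -2   -2   -4    1   -4   -1   -2   -3    1   -1    2    0   -4   -1    2   -1    1    2   -5   -2]
 [   1    0    0   -2    1    1    2   -2    0    1    3    0   -3    3    1    0    0    0    0   -2    0   -2    0    1    0    0    0]
 [  -1    2   -2    1    1    2    3    0   -1    0    0    1    2    1    0    0    3    2   -1   -3    4    0   -1    0    0    0    2]]
```

View pics/crop1.png

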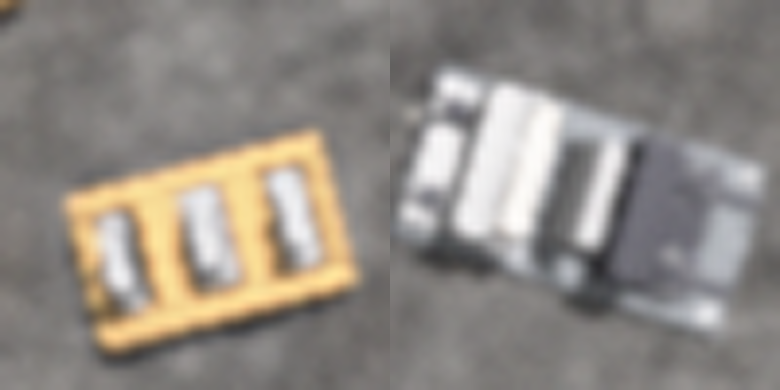

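The crop shows three white tabs standing in the rack slots. In the holder, from left to right, I can see the jaw, the bright test plate, the dark gap, the pad's lip and the dark block. Next I fit the holder pose roughly and work out the move above it.

```bash
cat >> h.py <<'E'
def fcloud(c):
    d=c["depth"]; v,u=np.indices(d.shape); x=(u-c["cx"])/c["fx"]; y=(v-c["cy"])/c["fy"]
    r=np.hypot(x,y)+1e-9; k=np.tan(np.minimum(r,1.5))/r
    p=np.stack([x*k*d,-y*k*d,-d],-1)
    return p@rot(c).T+np.array(c["xyz"])
def fray(c,u,v,z):
    x=(np.asarray(u,float)-c["cx"])/c["fx"]; y=(np.asarray(v,float)-c["cy"])/c["fy"]; r=np.hypot(x,y)+1e-9
    q=np.stack([x/r*np.sin(r),-y/r*np.sin(r),-np.cos(r)],-1)@rot(c).T; o=np.array(c["xyz"])
    return o+q*((z-o[2])/q[...,2])[...,None]
def fproj(c,p):
    q=(np.asarray(p,float)-np.array(c["xyz"]))@rot(c); a=np.arctan2(np.hypot(q[...,0],q[...,1]),-q[...,2]); h=np.hypot(q[...,0],q[...,1])+1e-9
    return np.stack([c["cx"]+c["fx"]*a*q[...,0]/h,c["cy"]-c["fy"]*a*q[...,1]/h],-1)
def pose(s=None):
    s=s or observe(); M=R.from_rotvec(s["ee_rot"]).as_matrix(); return np.array(s["tool_pos"]),M
def go(x,y,z,yaw,s=None):
    "shift in tool axes (m) and turn (rad) to TCP x,y,z with tool x at world yaw (deg)"
    p,M=pose(s); d=M.T@(np.array([x,y,z])-p); now=np.arctan2(M[1,0],M[0,0])
    t=-(np.radians(yaw)-now); t=(t+np.pi/2)%np.pi-np.pi/2
    print("shift",np.round(d,4),"turn",round(t,3),"now",np.round(p,4),"yaw",round(np.degrees(now),2),"tilt",np.round(M[:,2],4))
E
python3 - <<'E'
from h import *
c=np.load("pics/top.npy",allow_pickle=True).item(); P=cloud(c)
q=P[185:235,285:345].reshape(-1,3); q=q[(q[:,2]>.007)&(q[:,2]<.08)]
q=q[(q[:,1]<-.06)&(q[:,1]>-.27)]
r=cv2.minAreaRect((q[:,:2]*1000).astype(np.float32)); print(r); print(np.round(cv2.boxPoints(r)))
go(.50,-.13,.27,-17)
E
```

```text
((525.388427734375, -152.9875946044922), (135.8191680908203, 69.7473373413086), 71.38933563232422)
[[ 471. -206.]
 [ 537. -228.]
 [ 580. -100.]
 [ 514.  -77.]]
shift [ 0.4143 -0.266   0.0324] turn 0.682 now [ 0.2163 -0.5323  0.3018] yaw 22.1 tilt [-3.0e-04  1.7e-03 -1.0e+00]
```

Emit:
servo_tool:
  steps:
    - [0.035, -0.022, 0.003, 0.05, 0.0919]
    - [0.07, -0.044, 0.006, 0.12, 0.09]
    - [0.105, -0.067, 0.009, 0.2, 0.08]
    - [0.14, -0.09, 0.012, 0.28, 0.07]
    - [0.175, -0.112, 0.014, 0.36, 0.06]
    - [0.21, -0.135, 0.016, 0.44, 0.05]
    - [0.245, -0.157, 0.019, 0.52, 0.04]
    - [0.28, -0.18, 0.022, 0.6, 0.03]
    - [0.315, -0.202, 0.025, 0.68, 0.02]
    - [0.35, -0.225, 0.028, 0.7, 0.016]
    - [0.38, -0.244, 0.03, 0.71, 0.016]
    - [0.4, -0.257, 0.032, 0.71, 0.016]
    - [0.414, -0.266, 0.032, 0.71, 0.016]
    - [0.414, -0.266, 0.032, 0.71, 0.016]
    - [0.414, -0.266, 0.032, 0.71, 0.016]

```text
t: 1.35
tool_pos: [0.4997, -0.13, 0.2702]
ee_rot: [3.101, -0.504, -0.002]
ft_force: [0.0, -0.7, -0.4]
finger_gap: 0.0161
finger_force: 0.0
```

```bash
python3 - <<'E'
from h import *
c=camera("wrist"); np.save("pics/w1.npy",c,allow_pickle=True); cv2.imwrite("pics/w1.png",c["color"])
print(c["fx"],c["xyz"],np.round(rot(c),3)); s=observe(); print(s["t"],s["finger_gap"]); go(.5,-.13,.27,-18.6,s)
print(fproj(c,[[.5334,-.1293,.012],[.505,.097,.045]]))
E
```

```text
297.3186396354542 [ 0.57046544 -0.15332029  0.35209256] [[-0.317  0.915  0.252]
 [-0.949 -0.306 -0.083]
 [ 0.001 -0.265  0.964]]
1.4 0.01623390572367243
shift [ 0.0003 -0.0008  0.0004] turn 0.001 now [ 0.4995 -0.1307  0.2704] yaw -18.55 tilt [-9.e-04 -1.e-04 -1.e+00]
[[248.21927865 144.13862191]
 [ 87.6809723  229.85203955]]
```

View pics/w1.png

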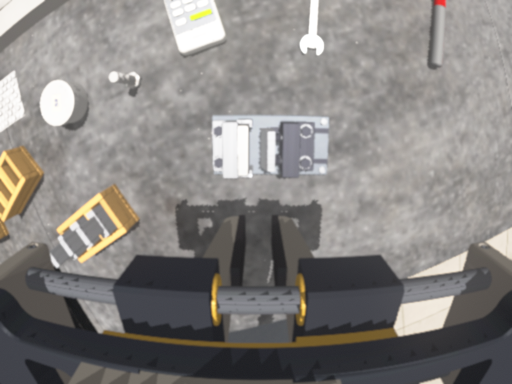

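The wrist view shows the holder squarely at pixels (212–329, 113–178) and the rack at (95,225). I enlarge the holder to measure the mouth of the gap.

```bash
python3 - <<'E'
from h import *
c=np.load("pics/w1.npy",allow_pickle=True).item()
cv2.imwrite("pics/w1c.png",cv2.resize(c["color"][105:185,205:335],None,fx=6,fy=6,interpolation=cv2.INTER_CUBIC))
g=cv2.cvtColor(c["color"],cv2.COLOR_BGR2GRAY)
P=fcloud(c)
for v in(140,150,158): print(v,"gray",g[v,215:300].tolist())
print((P[150,215:300,2]*1000).astype(int).tolist())
th=np.radians(-18.6);ax=np.array([np.cos(th),np.sin(th)]);ay=np.array([-ax[1],ax[0]]);O=np.array([.5286,-.1435])
for u in range(216,296,2):
    print(u,[np.round((fray(c,u,150,z)[:2]-O)@ay*1000,1) for z in(.012,.04,.056,.062)])
q=P[105:185,205:335].reshape(-1,3); q=q[q[:,2]>.006]; r=cv2.minAreaRect((q[:,:2]*1000).astype(np.float32)); print(r)
E
```

```text
140 gray [246, 246, 245, 245, 245, 246, 244, 239, 241, 245, 245, 245, 245, 245, 246, 246, 247, 247, 246, 245, 244, 241, 245, 253, 254, 253, 253, 253, 254, 254, 254, 254, 248, 205, 184, 205, 214, 215, 214, 214, 214, 215, 215, 208, 188, 165, 153, 152, 152, 151, 151, 162, 199, 233, 245, 247, 246, 247, 245, 233, 184, 125, 101, 99, 97, 98, 99, 104, 120, 135, 141, 140, 139, 138, 139, 140, 141, 142, 141, 140, 137, 136, 135, 134, 128]
150 gray [244, 245, 244, 243, 243, 243, 241, 234, 238, 242, 244, 243, 243, 244, 245, 245, 246, 246, 244, 243, 243, 244, 249, 253, 253, 253, 253, 253, 253, 253, 253, 254, 245, 201, 183, 204, 213, 214, 214, 215, 215, 214, 214, 208, 184, 158, 150, 152, 152, 151, 150, 165, 206, 237, 246, 247, 247, 247, 246, 241, 230, 212, 180, 138, 107, 88, 87, 104, 123, 134, 138, 136, 135, 136, 138, 139, 139, 139, 138, 137, 135, 133, 134, 133, 132]
158 gray [229, 215, 200, 181, 174, 187, 197, 210, 229, 240, 242, 242, 242, 243, 244, 244, 244, 244, 243, 241, 240, 234, 231, 243, 251, 252, 252, 252, 252, 252, 253, 253, 243, 198, 184, 204, 212, 213, 212, 213, 212, 212, 209, 194, 167, 1
[... 3050 characters left out ...]
loat64(-18.4), np.float64(-17.9)]
282 [np.float64(-24.0), np.float64(-21.7), np.float64(-20.4), np.float64(-19.9)]
284 [np.float64(-26.3), np.float64(-23.8), np.float64(-22.4), np.float64(-21.9)]
286 [np.float64(-28.6), np.float64(-26.0), np.float64(-24.4), np.float64(-23.8)]
288 [np.float64(-31.0), np.float64(-28.1), np.float64(-26.4), np.float64(-25.8)]
290 [np.float64(-33.3), np.float64(-30.2), np.float64(-28.5), np.float64(-27.8)]
292 [np.float64(-35.6), np.float64(-32.4), np.float64(-30.5), np.float64(-29.8)]
294 [np.float64(-38.0), np.float64(-34.5), np.float64(-32.5), np.float64(-31.8)]
((529.2301635742188, -154.8360595703125), (136.103759765625, 77.17628479003906), 71.36125946044922)
```

View pics/w1c.png

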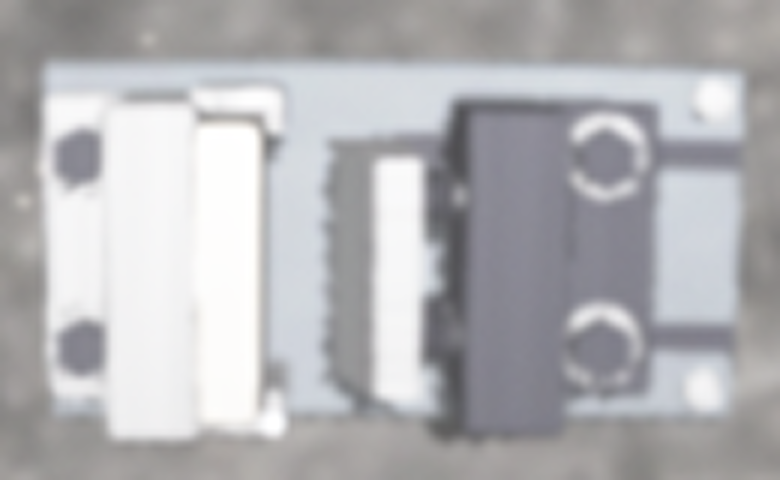

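The enlarged holder gives these values:

| Feature | Pixel column | Holder y |
|---|---|---|
| Test plate's front edge | ≈248 | 13.7 mm |
| Pad's top edge | ≈267 | −5 mm |

The mouth is therefore about 18.7 mm and the gap about 11.6 mm. I will try the 12 mm plate first. Next I go above the rack to find it.

```bash
python3 - <<'E'
from h import *
go(.466,.0875,.27,13.7)
E
```

```text
shift [-0.1012 -0.1962  0.0004] turn -0.563 now [ 0.4995 -0.1307  0.2704] yaw -18.55 tilt [-9.e-04 -1.e-04 -1.e+00]
```

Emit:
servo_tool:
  steps:
    - [-0.015, -0.028, 0, -0.1, 0.016]
    - [-0.032, -0.062, 0, -0.2, 0.016]
    - [-0.05, -0.096, 0, -0.3, 0.016]
    - [-0.068, -0.13, 0, -0.4, 0.016]
    - [-0.085, -0.164, 0, -0.5, 0.016]
    - [-0.096, -0.185, 0, -0.563, 0.016]
    - [-0.101, -0.196, 0, -0.563, 0.016]
    - [-0.101, -0.196, 0, -0.563, 0.016]
    - [-0.101, -0.196, 0, -0.563, 0.016]

```text
t: 2.15
tool_pos: [0.4665, 0.0866, 0.2707]
ee_rot: [3.119, 0.373, 0.0]
ft_force: [0.8, -0.5, -0.4]
finger_gap: 0.0158
finger_force: 0.0
```

```bash
python3 - <<'E'
from h import *
c=camera("wrist"); np.save("pics/w2.npy",c,allow_pickle=True)
u,v=fproj(c,[.505,.097,.07]).astype(int); print(u,v)
P=fcloud(c); th=np.radians(13.7);ax=np.array([np.cos(th),np.sin(th)]);ay=np.array([-ax[1],ax[0]]);O=np.array([.505,.097])
q=P[:260].reshape(-1,3); d=q[:,:2]-O; rx=d@ax*1000; ry=d@ay*1000; z=q[:,2]*1000
k=(abs(rx)<50)&(abs(ry)<70)
def rect(a,b,m=k):
    w=m&(z>a)&(z<b); return w
w=rect(40,49); print("rack",cv2.minAreaRect((q[w][:,:2]*1000).astype(np.float32)))
for y0 in(-33,0,33):
    m=k&(abs(ry-y0)<14)
    for nm,a,b in(("tab",93,103),("body",58,68)):
        w=rect(a,b,m)
        if w.sum()>5: r=cv2.minAreaRect(np.c_[rx[w],ry[w]].astype(np.float32)); print(y0,nm,w.sum(),np.round(r[0],1),np.round(r[1],1),round(r[2],1),"ry",np.percentile(ry[w],[2,98]).round(1),"rx",np.percentile(rx[w],[2,98]).round(1))
a=c["color"][max(0,v-60):v+60,u-75:u+75]; cv2.imwrite("pics/w2c.png",cv2.resize(a,None,fx=5,fy=5,interpolation=cv2.INTER_CUBIC))
E
```

```text
256 143
rack ((504.2195129394531, 96.82681274414062), (57.83449172973633, 98.86725616455078), 13.621414184570312)
-33 tab 240 [ -0.7 -31.9] [21.3  8. ] 1.5 ry [-35.9 -28.1] rx [-11.1   9.8]
-33 body 222 [ -0.9 -32. ] [12.2 36.5] 89.0 ry [-38.2 -25.9] rx [-18.4  17.1]
0 tab 223 [ 0.1 -0.2] [ 7.  21.2] 89.8 ry [-3.6  3.3] rx [-10.3  10.6]
0 body 287 [ 0.3 -0.1] [13.9 35.9] 89.8 ry [-6.9  6.8] rx [-17.4  18.2]
33 tab 237 [-0.5 33.4] [21.3  8.3] 0.8 ry [29.4 37.2] rx [-11.    9.9]
33 body 153 [-0.4 33.3] [36.1  9.2] 1.2 ry [28.6 38. ] rx [-18.2  17.5]
```

View pics/w2c.png

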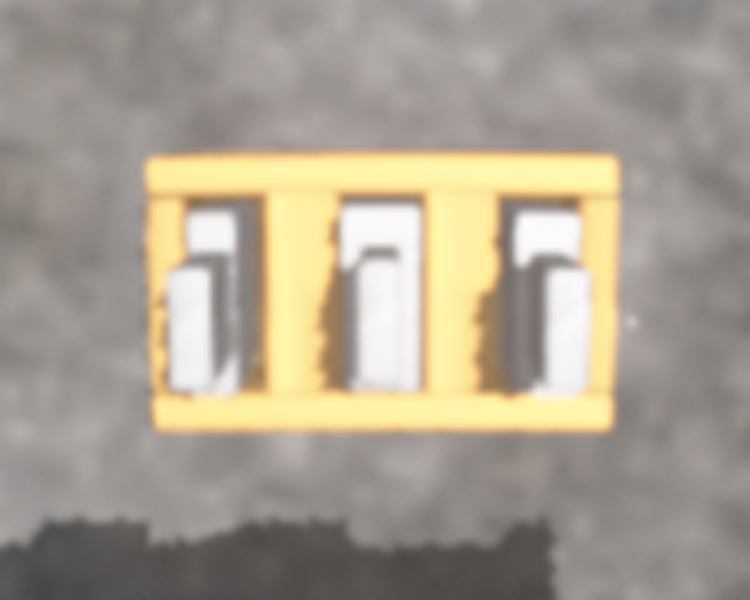

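The crop shows the three plates: about 9 mm thick on the left (tab at crop 190,330), 14–15 mm in the middle (380,320) and 12 mm on the right (565,330). I pick up the right-hand one.

```bash
python3 - <<'E'
from h import *
go(.5118,.0657,.157,13.7)
E
```

```text
shift [0.0391 0.0305 0.1137] turn -0.002 now [0.4666 0.0862 0.2707] yaw 13.6 tilt [ 1.e-04 -6.e-04 -1.e+00]
```

Emit:
servo_tool:
  newtons: 40
  steps:
    - [0.02, 0.015, 0.02, -0.002, 0.016]
    - [0.039, 0.03, 0.04, -0.002, 0.016]
    - [0.039, 0.0305, 0.06, -0.002, 0.016]
    - [0.039, 0.0305, 0.08, -0.002, 0.016]
    - [0.039, 0.0305, 0.1, -0.002, 0.016]
    - [0.039, 0.0305, 0.114, -0.002, 0.016]
    - [0.039, 0.0305, 0.114, -0.002, 0.016]
    - [0.039, 0.0305, 0.114, -0.002, 0.004]
    - [0.039, 0.0305, 0.114, -0.002, 0.004]
    - [0.039, 0.0305, 0.114, -0.002, 0.004]
    - [0.039, 0.0305, 0.114, -0.002, 0.004]
    - [0.039, 0.0305, 0.114, -0.002, 0.004]

```text
t: 3.2
tool_pos: [0.512, 0.067, 0.1574]
ee_rot: [3.119, 0.377, 0.002]
ft_force: [0.2, 0.4, -0.8]
finger_gap: 0.0075
finger_force: 40.0
```

```bash
python3 - <<'E'
from h import *
go(.5309,-.1366,.235,-18.6)
E
```

```text
shift [-0.0301  0.2022 -0.0775] turn 0.565 now [0.512  0.067  0.1574] yaw 13.79 tilt [ 1.3e-03 -1.0e-04 -1.0e+00]
```

Emit:
servo_tool:
  steps:
    - [0, 0, -0.02, 0, 0.004]
    - [0, 0, -0.045, 0, 0.004]
    - [0, 0, -0.07, 0, 0.004]
    - [-0.002, 0.015, -0.085, 0.04, 0.004]
    - [-0.006, 0.045, -0.085, 0.14, 0.004]
    - [-0.012, 0.08, -0.085, 0.25, 0.004]
    - [-0.018, 0.115, -0.085, 0.36, 0.004]
    - [-0.023, 0.15, -0.085, 0.46, 0.004]
    - [-0.028, 0.185, -0.082, 0.54, 0.004]
    - [-0.03, 0.202, -0.0775, 0.565, 0.004]
    - [-0.03, 0.202, -0.0775, 0.565, 0.004]
    - [-0.03, 0.202, -0.0775, 0.565, 0.004]
    - [-0.03, 0.202, -0.0775, 0.565, 0.004]

```text
t: 4.28
tool_pos: [0.5306, -0.1354, 0.2343]
ee_rot: [-3.1, 0.505, 0.0]
ft_force: [-0.9, 0.9, -1.6]
finger_gap: 0.0077
finger_force: 40.0
```

```bash
python3 - <<'E'
from h import *
c=camera("wrist"); np.save("pics/w3.npy",c,allow_pickle=True); s=observe(); print(s["t"],s["ft_force"],s["finger_gap"]); go(.5309,-.1366,.235,-18.6,s)
u,v=fproj(c,[.5309,-.1366,.07]).astype(int); print(u,v)
v0=max(0,v-70); u0=u-75
cv2.imwrite("pics/w3c.png",cv2.resize(c["color"][v0:v0+115,u0:u0+155],None,fx=5,fy=5,interpolation=cv2.INTER_CUBIC)); print(u0,v0)
E
```

```text
4.3333 [ 0.65411504  0.19245176 -2.71342509] 0.007882792393183805
shift [ 0.0007  0.0014 -0.0006] turn 0.002 now [ 0.5307 -0.1351  0.2344] yaw -18.48 tilt [ 1.e-04  4.e-04 -1.e+00]
259 193
184 123
```

View pics/w3c.png

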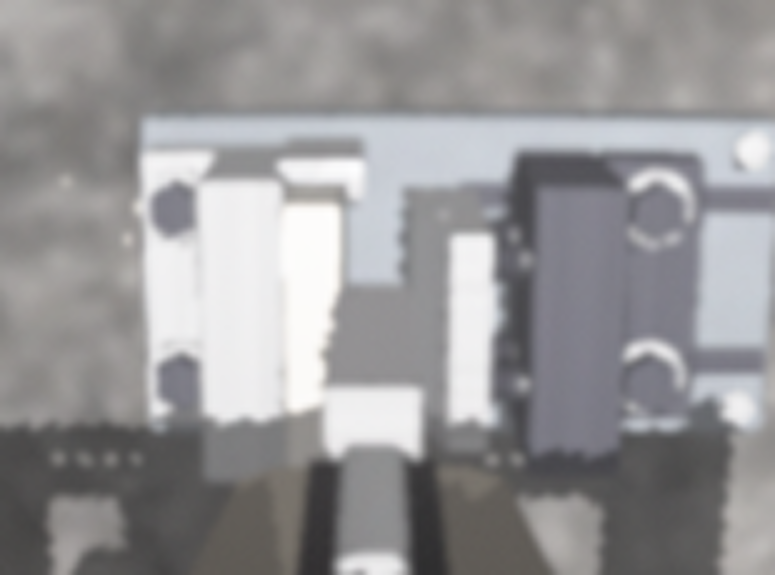

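The hover view shows the packer's end face, with its foot at about crop (340–404, 285). The test plate's edge is at crop x≈344, the pad's top edge at x≈448 and the pad's lower face edge at x≈404.

```bash
python3 - <<'E'
from h import *
c=np.load("pics/w3.npy",allow_pickle=True).item(); u0,v0=184,123
th=np.radians(-18.6);ax=np.array([np.cos(th),np.sin(th)]);ay=np.array([-ax[1],ax[0]]);O=np.array([.5283,-.1444])
g=cv2.cvtColor(c["color"],cv2.COLOR_BGR2GRAY)
for r in(172,178,182,186,190,204): print(r,g[r,244:282].tolist())
P=fcloud(c); print((P[186,244:282,2]*1000).astype(int).tolist())
def h(n,cu,cv,z):
    p=fray(c,u0+cu/5-.4,v0+cv/5-.4,z)[:2]-O; print(n,np.round([p@ax*1000,p@ay*1000],1))
h("plate edge",344,240,.062); h("plate edge",342,280,.062); h("plate top corner +x",290,203,.062); h("pad top",448,240,.062); h("pad top lo",448,400,.062); h("pad face z40",404,235,.04)
h("bodytop L",325,385,.141);h("bodytop R",423,385,.141);h("foot mid",373,285,.0856); h("tcp img",0,0,.062)
p,M=pose(); d=p[:2]-O; print("tcp in holder",d@ax*1000,d@ay*1000)
E
```

```text
172 [252, 252, 252, 252, 252, 252, 252, 241, 197, 183, 198, 204, 205, 204, 205, 205, 206, 206, 203, 188, 160, 138, 139, 145, 147, 147, 146, 144, 147, 167, 213, 237, 242, 242, 242, 242, 242, 237]
178 [251, 251, 251, 251, 251, 252, 250, 233, 188, 179, 193, 199, 199, 198, 199, 199, 200, 201, 197, 183, 157, 137, 139, 145, 146, 147, 145, 145, 149, 172, 217, 236, 242, 241, 241, 241, 239, 227]
182 [251, 251, 251, 251, 251, 250, 237, 190, 153, 145, 145, 145, 147, 146, 147, 146, 146, 146, 145, 146, 147, 145, 146, 147, 147, 147, 146, 144, 148, 173, 217, 236, 241, 241, 241, 241, 240, 237]
186 [251, 251, 251, 251, 249, 237, 191, 154, 146, 147, 147, 146, 147, 146, 146, 146, 146, 147, 146, 146, 146, 146, 147, 147, 147, 147, 145, 143, 143, 169, 216, 236, 240, 240, 240, 240, 239, 235]
190 [250, 250, 251, 249, 238, 202, 162, 148, 145, 146, 146, 147, 146, 146, 147, 146, 146, 145, 147, 145, 146, 146, 146, 146, 146, 146, 146, 144, 149, 174, 218, 236, 240, 240, 240, 240, 238, 223]
204 [235, 222, 209, 196, 200, 223, 236, 239, 239, 239, 238, 239, 239, 238, 238, 238, 238, 238, 239, 238, 239, 239, 235, 221, 179, 146, 141, 142, 151, 182, 221, 234, 238, 237, 237, 237, 233, 218]
[63, 61, 61, 61, 62, 62, 62, 106, 105, 106, 106, 107, 106, 106, 106, 105, 106, 107, 106, 104, 105, 106, 106, 43, 46, 48, 52, 54, 57, 59, 60, 61, 61, 61, 62, 62, 63, 60]
plate edge [18.6 14.4]
plate edge [11.4 14.8]
plate top corner +x [25.2 23.8]
pad top [18.6 -3.8]
pad top lo [-10.8  -4.2]
pad face z40 [14.8  3.4]
bodytop L [17.4 15.3]
bodytop R [17.4  3.2]
foot mid [16.4  9.3]
tcp img [61.5 74.1]
tcp in holder -0.737521972793119 9.593761758786021
```

Everything agrees to within about 1 mm. I shift 1.4 mm away from the test plate and start down.

Emit:
servo_tool:
  steps:
    - [0.0007, 0.0013, 0, 0.002, 0.004]
    - [0.0007, 0.0013, 0.008, 0.002, 0.004]
    - [0.0007, 0.0013, 0.016, 0.002, 0.004]
    - [0.0007, 0.0013, 0.024, 0.002, 0.004]
    - [0.0007, 0.0013, 0.032, 0.002, 0.004]
    - [0.0007, 0.0013, 0.036, 0.002, 0.004]
    - [0.0007, 0.0013, 0.036, 0.002, 0.004]

```text
t: 4.92
tool_pos: [0.5301, -0.1373, 0.1963]
ee_rot: [-3.099, 0.51, 0.005]
ft_force: [0.0, 0.7, -1.7]
finger_gap: 0.008
finger_force: 40.0
```

Emit:
servo_tool:
  steps:
    - [0, 0, 0.003, 0, 0.004]
    - [0, 0, 0.006, 0, 0.004]
    - [0, 0, 0.006, 0, 0.004]

```text
t: 5.17
tool_pos: [0.5308, -0.1377, 0.1918]
ee_rot: [-3.1, 0.51, 0.001]
ft_force: [-1.0, -0.4, -2.2]
finger_gap: 0.0079
finger_force: 40.0
```

Emit:
servo_tool:
  steps:
    - [0, 0, 0.003, 0, 0.004]
    - [0, 0, 0.005, 0, 0.004]
    - [0, 0, 0.005, 0, 0.004]

```text
t: 5.42
tool_pos: [0.5309, -0.1375, 0.1869]
ee_rot: [-3.099, 0.51, 0.0]
ft_force: [1.2, 1.2, -1.8]
finger_gap: 0.0078
finger_force: 40.0
```

Emit:
servo_tool:
  steps:
    - [0, 0, 0.003, 0, 0.004]
    - [0, 0, 0.005, 0, 0.004]
    - [0, 0, 0.005, 0, 0.004]

```text
t: 5.67
tool_pos: [0.5313, -0.1371, 0.182]
ee_rot: [-3.098, 0.51, -0.001]
ft_force: [2.8, 2.7, -1.1]
finger_gap: 0.0077
finger_force: 40.0
```

Emit:
servo_tool:
  steps:
    - [0, 0, 0.003, 0, 0.004]
    - [0, 0, 0.005, 0, 0.004]
    - [0, 0, 0.005, 0, 0.004]

```text
t: 5.92
tool_pos: [0.5308, -0.1374, 0.1766]
ee_rot: [-3.099, 0.51, 0.001]
ft_force: [2.5, 4.3, -3.4]
finger_gap: 0.008
finger_force: 40.0
```

Emit:
servo_tool:
  steps:
    - [0, 0, 0.003, 0, 0.004]
    - [0, 0, 0.006, 0, 0.004]
    - [0, 0, 0.006, 0, 0.004]

```text
t: 6.17
tool_pos: [0.5307, -0.1375, 0.1704]
ee_rot: [-3.1, 0.51, 0.001]
ft_force: [2.4, 3.9, -3.0]
finger_gap: 0.0074
finger_force: 40.0
```

Emit:
servo_tool:
  steps:
    - [0, 0, 0.003, 0, 0.004]
    - [0, 0, 0.006, 0, 0.004]
    - [0, 0, 0.006, 0, 0.004]

```text
t: 6.42
tool_pos: [0.5307, -0.1376, 0.1645]
ee_rot: [-3.1, 0.51, 0.001]
ft_force: [3.0, 3.7, -3.8]
finger_gap: 0.0077
finger_force: 40.0
```

Emit:
servo_tool:
  steps:
    - [0, 0, 0.002, 0, 0.004]
    - [0, 0, 0.003, 0, 0.004]
    - [0, 0, 0.003, 0, 0.004]

```text
t: 6.67
tool_pos: [0.5308, -0.1377, 0.1619]
ee_rot: [-3.1, 0.51, 0.001]
ft_force: [2.1, 4.4, -1.3]
finger_gap: 0.0075
finger_force: 40.0
```

Emit:
servo_tool:
  steps:
    - [0, 0, 0.001, 0, 0.004]
    - [0, 0, 0.001, 0, 0.004]

```text
t: 6.83
tool_pos: [0.5309, -0.1377, 0.1612]
ee_rot: [-3.1, 0.51, 0.0]
ft_force: [1.0, 3.7, -0.7]
finger_gap: 0.0077
finger_force: 40.0
```

Emit:
servo_tool:
  steps:
    - [0, -0.0005, 0, 0, 0.004]
    - [0, -0.0005, 0, 0, 0.004]

```text
t: 7.0
tool_pos: [0.531, -0.1374, 0.1611]
ee_rot: [3.1, -0.51, -0.0]
ft_force: [1.4, 3.6, -0.6]
finger_gap: 0.0075
finger_force: 40.0
```

Emit:
servo_tool:
  steps:
    - [0, -0.0005, 0, 0, 0.004]
    - [0, -0.0005, 0, 0, 0.004]

```text
t: 7.17
tool_pos: [0.5312, -0.1369, 0.1612]
ee_rot: [3.1, -0.51, -0.0]
ft_force: [2.1, 2.6, -1.9]
finger_gap: 0.0075
finger_force: 40.0
```

Emit:
servo_tool:
  steps:
    - [0, -0.0005, 0, 0, 0.004]
    - [0, -0.0005, 0, 0, 0.004]

```text
t: 7.33
tool_pos: [0.5313, -0.1365, 0.1612]
ee_rot: [3.099, -0.51, -0.0]
ft_force: [1.0, 1.3, -0.2]
finger_gap: 0.0074
finger_force: 40.0
```

Emit:
servo_tool:
  steps:
    - [0, -0.0005, 0, 0, 0.004]
    - [0, -0.0005, 0, 0, 0.004]

```text
t: 7.5
tool_pos: [0.5314, -0.1363, 0.1612]
ee_rot: [3.099, -0.51, -0.0]
ft_force: [-0.7, 0.8, -1.8]
finger_gap: 0.0077
finger_force: 40.0
```

Emit:
servo_tool:
  steps:
    - [0, -0.0005, 0, 0, 0.004]
    - [0, -0.0005, 0, 0, 0.004]

```text
t: 7.67
tool_pos: [0.5316, -0.1357, 0.1612]
ee_rot: [3.099, -0.51, -0.0]
ft_force: [0.7, -0.9, -0.3]
finger_gap: 0.0076
finger_force: 40.0
```

Emit:
servo_tool:
  steps:
    - [0, -0.0005, 0, 0, 0.004]
    - [0, -0.0005, 0, 0, 0.004]

```text
t: 7.83
tool_pos: [0.5317, -0.1355, 0.1612]
ee_rot: [3.099, -0.509, -0.0]
ft_force: [-1.0, -3.4, -0.7]
finger_gap: 0.0074
finger_force: 40.0
```

Emit:
servo_tool:
  steps:
    - [0, -0.0005, 0, 0, 0.004]
    - [0, -0.0005, 0, 0, 0.004]

```text
t: 8.0
tool_pos: [0.5318, -0.1353, 0.1612]
ee_rot: [3.098, -0.509, -0.001]
ft_force: [-2.3, -5.3, -1.5]
finger_gap: 0.0074
finger_force: 40.0
```

Emit:
servo_tool:
  steps:
    - [0, -0.0005, 0, 0, 0.004]
    - [0, -0.0005, 0, 0, 0.004]

```text
t: 8.17
tool_pos: [0.5318, -0.1352, 0.1612]
ee_rot: [3.097, -0.509, -0.001]
ft_force: [-2.5, -6.8, -1.4]
finger_gap: 0.0079
finger_force: 40.0
```

Emit:
servo_tool:
  steps:
    - [0, 0.0014, 0, 0, 0.004]
    - [0, 0.0014, 0, 0, 0.004]
    - [0, 0.0014, -0.002, 0, 0.004]
    - [0, 0.0014, -0.004, 0, 0.004]

```text
t: 8.5
tool_pos: [0.5314, -0.1354, 0.165]
ee_rot: [3.099, -0.51, -0.001]
ft_force: [-1.0, -3.3, -4.2]
finger_gap: 0.0076
finger_force: 40.0
```

Emit:
servo_tool:
  steps:
    - [0, 0, -0.002, 0, 0.004]
    - [0, 0, -0.004, 0, 0.004]

```text
t: 8.67
tool_pos: [0.5315, -0.1354, 0.1692]
ee_rot: [3.099, -0.51, -0.001]
ft_force: [-0.8, -5.3, -4.3]
finger_gap: 0.0077
finger_force: 40.0
```

Emit:
servo_tool:
  steps:
    - [0, 0, -0.002, 0, 0.004]
    - [0, 0, -0.004, 0, 0.004]

```text
t: 8.83
tool_pos: [0.5316, -0.1354, 0.1734]
ee_rot: [3.099, -0.51, -0.0]
ft_force: [-3.2, -4.8, -4.6]
finger_gap: 0.0082
finger_force: 40.0
```

Emit:
servo_tool:
  steps:
    - [0, 0, 0.002, 0, 0.004]
    - [0, 0, 0.004, 0, 0.004]

```text
t: 9.0
tool_pos: [0.5324, -0.1357, 0.1702]
ee_rot: [3.099, -0.51, 0.003]
ft_force: [-1.4, -4.7, 1.7]
finger_gap: 0.0079
finger_force: 40.0
```

Emit:
servo_tool:
  steps:
    - [0, 0, 0.002, 0, 0.004]
    - [0, 0, 0.004, 0, 0.004]

```text
t: 9.17
tool_pos: [0.5324, -0.1357, 0.1659]
ee_rot: [3.099, -0.51, 0.003]
ft_force: [-1.2, -4.8, 0.8]
finger_gap: 0.0081
finger_force: 40.0
```

Emit:
servo_tool:
  steps:
    - [0, 0.0008, 0, 0, 0.004]
    - [0, 0.0008, 0, 0, 0.004]
    - [0, 0.0008, -0.002, 0, 0.004]
    - [0, 0.0008, -0.004, 0, 0.004]
    - [0, 0.0008, -0.006, 0, 0.004]

```text
t: 9.58
tool_pos: [0.5313, -0.1356, 0.1711]
ee_rot: [-3.099, 0.51, 0.001]
ft_force: [-0.5, -1.9, -2.1]
finger_gap: 0.0076
finger_force: 40.0
```

Emit:
servo_tool:
  steps:
    - [0, 0, 0.002, 0, 0.004]
    - [0, 0, 0.004, 0, 0.004]
    - [0, 0, 0.006, 0, 0.004]

```text
t: 9.83
tool_pos: [0.5316, -0.1357, 0.1651]
ee_rot: [-3.099, 0.51, -0.0]
ft_force: [-0.0, -0.5, -2.1]
finger_gap: 0.0079
finger_force: 40.0
```

Emit:
servo_tool:
  steps:
    - [0, 0.0006, 0, 0, 0.004]
    - [0, 0.0006, 0, 0, 0.004]
    - [0, 0.0006, -0.002, 0, 0.004]
    - [0, 0.0006, -0.004, 0, 0.004]
    - [0, 0.0006, -0.006, 0, 0.004]

```text
t: 10.25
tool_pos: [0.5314, -0.1365, 0.1715]
ee_rot: [-3.1, 0.51, -0.0]
ft_force: [-0.2, 0.0, -1.6]
finger_gap: 0.008
finger_force: 40.0
```

Emit:
servo_tool:
  steps:
    - [0, 0, 0.002, 0, 0.004]
    - [0, 0, 0.004, 0, 0.004]
    - [0, 0, 0.006, 0, 0.004]

```text
t: 10.5
tool_pos: [0.5313, -0.1365, 0.165]
ee_rot: [-3.1, 0.51, -0.0]
ft_force: [0.6, -0.0, -1.2]
finger_gap: 0.0078
finger_force: 40.0
```

At x,y (0.5314, −0.1365) the 12 mm plate shows no side force, and its weight reading is the same going up as going down. It reached the floor and is loose, so it goes back and the 15 mm plate is next.

```bash
python3 - <<'E'
from h import *
go(.5119,.0655,.245,13.7)
E
```

```text
shift [-0.0831 -0.1852 -0.08  ] turn -0.565 now [ 0.5313 -0.1365  0.165 ] yaw -18.69 tilt [ 0.e+00  1.e-04 -1.e+00]
```

Emit:
servo_tool:
  steps:
    - [0, 0, -0.015, 0, 0.004]
    - [0, 0, -0.035, 0, 0.004]
    - [0, 0, -0.06, 0, 0.004]
    - [0, 0, -0.075, 0, 0.004]
    - [-0.006, -0.014, -0.082, -0.05, 0.004]
    - [-0.02, -0.044, -0.082, -0.15, 0.004]
    - [-0.034, -0.076, -0.082, -0.26, 0.004]
    - [-0.049, -0.108, -0.082, -0.37, 0.004]
    - [-0.063, -0.14, -0.082, -0.47, 0.004]
    - [-0.076, -0.17, -0.081, -0.55, 0.004]
    - [-0.083, -0.185, -0.08, -0.565, 0.004]
    - [-0.083, -0.185, -0.08, -0.565, 0.004]
    - [-0.083, -0.185, -0.08, -0.565, 0.004]

```text
t: 11.58
tool_pos: [0.5117, 0.0657, 0.2448]
ee_rot: [3.119, 0.376, -0.001]
ft_force: [0.3, -0.4, -2.1]
finger_gap: 0.0077
finger_force: 40.0
```

```bash
python3 - <<'E'
from h import *
go(.5119,.0655,.158,13.7)
E
```

```text
shift [0.0002 0.0002 0.0868] turn 0.001 now [0.5117 0.0657 0.2448] yaw 13.76 tilt [-6.e-04 -5.e-04 -1.e+00]
```

Emit:
servo_tool:
  steps:
    - [0, 0, 0.02, 0, 0.004]
    - [0, 0, 0.036, 0, 0.004]
    - [0, 0, 0.048, 0, 0.004]
    - [0, 0, 0.06, 0, 0.004]
    - [0, 0, 0.07, 0, 0.004]
    - [0, 0, 0.078, 0, 0.004]
    - [0, 0, 0.084, 0, 0.004]
    - [0, 0, 0.0865, 0, 0.004]
    - [0, 0, 0.0865, 0, 0.004]

```text
t: 12.33
tool_pos: [0.5118, 0.0652, 0.1583]
ee_rot: [-3.119, -0.374, 0.001]
ft_force: [-0.2, -0.3, -1.2]
finger_gap: 0.008
finger_force: 40.0
```

Emit:
servo_tool:
  steps:
    - [0, 0, 0.001, 0, 0.004]
    - [0, 0, 0.001, 0, 0.016]
    - [0, 0, 0.001, 0, 0.016]
    - [0, 0, 0.001, 0, 0.016]
    - [0, 0, -0.01, 0, 0.016]
    - [0, 0, -0.03, 0, 0.016]
    - [0, 0, -0.055, 0, 0.016]
    - [0.0, -0.01, -0.055, 0, 0.016]
    - [0.0, -0.03, -0.055, 0, 0.016]
    - [0.0, -0.032, -0.055, 0, 0.016]
    - [0.0, -0.032, -0.055, 0, 0.016]

```text
t: 13.25
tool_pos: [0.5041, 0.0971, 0.214]
ee_rot: [3.119, 0.377, 0.001]
ft_force: [0.3, -0.6, 0.4]
finger_gap: 0.0163
finger_force: 0.0
```

```bash
python3 - <<'E'
from h import *
c=camera("wrist"); np.save("pics/w4.npy",c,allow_pickle=True)
P=fcloud(c); th=np.radians(13.7);ax=np.array([np.cos(th),np.sin(th)]);ay=np.array([-ax[1],ax[0]]);O=np.array([.505,.097])
q=P.reshape(-1,3); d=q[:,:2]-O; rx=d@ax*1000; ry=d@ay*1000; z=q[:,2]*1000
for y0 in(-33,0,33):
    m=(abs(rx)<30)&(abs(ry-y0)<13)
    for nm,a,b in(("tab",94,102),("body",59,67)):
        w=m&(z>a)&(z<b); print(y0,nm,w.sum(), w.sum()>5 and (np.percentile(ry[w],[2,98]).round(1),np.percentile(rx[w],[2,98]).round(1)))
go(.5051,.0969,.157,13.7)
u,v=fproj(c,[.505,.097,.07]).astype(int); cv2.imwrite("pics/w4c.png",cv2.resize(c["color"][max(0,v-70):v+50,u-80:u+80],None,fx=4,fy=4,interpolation=cv2.INTER_CUBIC))
E
```

```text
-33 tab 345 (array([-36.2, -28.4]), array([-10.6,  10.4]))
-33 body 296 (array([-38.1, -26.2]), array([-17.5,  17.5]))
0 tab 328 (array([-3.9,  3.3]), array([-9.9, 11.2]))
0 body 430 (array([-7.1,  7. ]), array([-16.7,  18.3]))
33 tab 344 (array([29.3, 37.2]), array([-11. ,  10.2]))
33 body 193 (array([28.6, 37.2]), array([-18. ,  17.4]))
shift [ 0.0009 -0.0002  0.0568] turn 0.001 now [0.5043 0.0966 0.2138] yaw 13.75 tilt [ 1.e-04 -3.e-04 -1.e+00]
```

View pics/w4c.png

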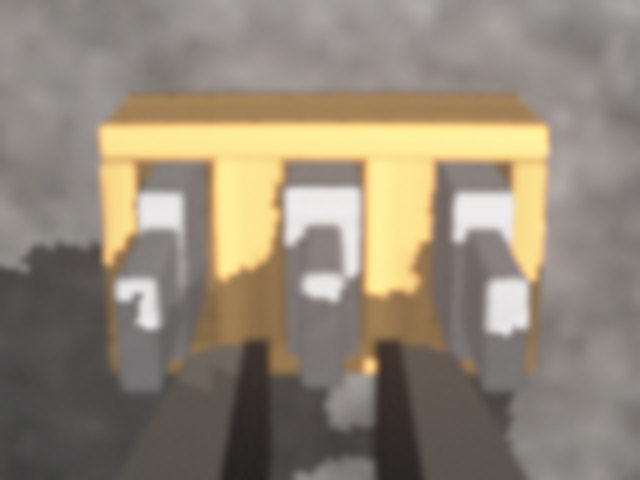

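All three plates stand upright in the rack, with the 12 mm plate back in the right slot at crop (490,250). The fingers straddle the middle tab at crop (320,300). I grasp the 15 mm plate and lift it.

Emit:
servo_tool:
  newtons: 40
  steps:
    - [0.001, 0, 0.02, 0, 0.016]
    - [0.001, 0, 0.04, 0, 0.016]
    - [0.001, 0, 0.057, 0, 0.016]
    - [0.001, 0, 0.057, 0, 0.016]
    - [0.001, 0, 0.057, 0, 0.004]
    - [0.001, 0, 0.057, 0, 0.004]
    - [0.001, 0, 0.057, 0, 0.004]
    - [0.001, 0, 0.057, 0, 0.004]
    - [0.001, 0, 0.057, 0, 0.004]

```text
t: 14.05
tool_pos: [0.5056, 0.0965, 0.1573]
ee_rot: [3.119, 0.374, 0.002]
ft_force: [-1.0, 0.1, -2.4]
finger_gap: 0.008
finger_force: 40.0
```

Emit:
servo_tool:
  steps:
    - [0, 0, -0.01, 0, 0.004]
    - [0, 0, -0.03, 0, 0.004]
    - [0, 0, -0.055, 0, 0.004]
    - [0, 0, -0.08, 0, 0.004]
    - [0, 0, -0.085, 0, 0.004]
    - [0, 0, -0.085, 0, 0.004]
    - [0, 0, -0.085, 0, 0.004]

```text
t: 14.63
tool_pos: [0.505, 0.0966, 0.2412]
ee_rot: [-3.119, -0.374, 0.001]
ft_force: [-0.9, -0.0, -2.7]
finger_gap: 0.0077
finger_force: 40.0
```

```bash
python3 - <<'E'
from h import *
go(.5306,-.1377,.235,-18.6)
E
```

```text
shift [-0.0306  0.2337  0.0062] turn 0.563 now [0.505  0.0966 0.2412] yaw 13.68 tilt [-4.e-04 -0.e+00 -1.e+00]
```

Emit:
servo_tool:
  steps:
    - [-0.002, 0.016, 0, 0.03, 0.004]
    - [-0.006, 0.046, 0, 0.1, 0.004]
    - [-0.01, 0.08, 0, 0.2, 0.004]
    - [-0.015, 0.115, 0, 0.3, 0.004]
    - [-0.02, 0.15, 0, 0.4, 0.004]
    - [-0.024, 0.183, 0, 0.49, 0.004]
    - [-0.028, 0.213, 0.003, 0.55, 0.004]
    - [-0.0305, 0.23, 0.006, 0.563, 0.004]
    - [-0.0305, 0.2337, 0.006, 0.563, 0.004]
    - [-0.0305, 0.2337, 0.006, 0.563, 0.004]
    - [-0.0305, 0.2337, 0.006, 0.563, 0.004]
    - [-0.0305, 0.2337, 0.006, 0.563, 0.004]

```text
t: 15.63
tool_pos: [0.5308, -0.1363, 0.2353]
ee_rot: [-3.1, 0.504, 0.001]
ft_force: [0.3, 0.7, 0.3]
finger_gap: 0.0043
finger_force: 0.0
```

```bash
python3 - <<'E'
from h import *
go(.5306,-.1377,.196,-18.6)
E
```

```text
shift [0.0003 0.0014 0.0393] turn 0.002 now [ 0.5308 -0.1363  0.2353] yaw -18.48 tilt [-8.e-04  8.e-04 -1.e+00]
```

The fingers are empty: the gap is 4 mm and the grip force is 0, so the plate was lost on the way. I look for it.

```bash
python3 - <<'E'
from h import *
t=camera("top"); s=camera("side"); np.save("pics/top2.npy",t,allow_pickle=True); np.save("pics/side2.npy",s,allow_pickle=True)
a=cv2.resize(t["color"][130:260,170:360],(400,274),interpolation=cv2.INTER_CUBIC); b=cv2.resize(s["color"][150:310,150:350],(343,274),interpolation=cv2.INTER_CUBIC)
cv2.imwrite("pics/lost.png",np.hstack([a,b]))
P=cloud(t); t0=np.load("pics/top.npy",allow_pickle=True).item(); P0=cloud(t0)
S=cloud(s); S0=cloud(np.load("pics/side.npy",allow_pickle=True).item())
for n,A,B in(("top",P,P0),("side",S,S0)):
    m=((A[...,2]-B[...,2])>.006)&(A[...,2]<.14)&(A[...,0]>.3)&(A[...,0]<.8)&(abs(A[...,1])<.4)
    k,l,st,ce=cv2.connectedComponentsWithStats(m.astype(np.uint8))
    for i in range(1,k):
        if st[i,4]>15: q=A[l==i]; print(n,ce[i].round(),st[i,4],np.round(np.median(q,0),3),np.round(q.min(0),3),np.round(q.max(0),3))
E
```

```text
top [304. 197.] 36 [ 0.553 -0.112  0.074] [ 0.541 -0.12   0.062] [ 0.562 -0.105  0.083]
top [289. 207.] 121 [ 0.526 -0.07   0.034] [ 0.509 -0.098  0.004] [ 0.548 -0.055  0.061]
top [246. 212.] 40 [0.514 0.055 0.094] [0.496 0.05  0.049] [0.531 0.066 0.101]
side [218. 188.] 60 [0.52  0.054 0.089] [0.504 0.048 0.057] [0.532 0.066 0.098]
side [248. 233.] 212 [ 0.533 -0.096  0.058] [ 0.509 -0.12   0.012] [ 0.559 -0.057  0.081]
```

View pics/lost.png

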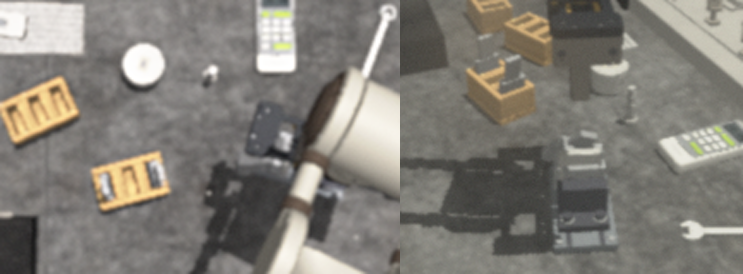

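The 15 mm plate now rests near the holder's jaw end at about (0.53, −0.08). The 12 mm plate's tab has shifted. I had lifted the 15 mm plate only to 92 mm, below the 98 mm top of the neighbouring tab, so the two collided. I raise the arm and take a good look.

Emit:
servo_tool:
  steps:
    - [0, 0, -0.03, 0, 0.016]
    - [-0.01, -0.01, -0.06, 0, 0.016]
    - [-0.035, -0.028, -0.085, 0, 0.016]
    - [-0.058, -0.043, -0.095, 0, 0.016]
    - [-0.058, -0.043, -0.095, 0, 0.016]
    - [-0.058, -0.043, -0.095, 0, 0.016]

```text
t: 16.23
tool_pos: [0.4897, -0.0772, 0.3318]
ee_rot: [3.1, -0.503, 0.004]
ft_force: [-0.2, -1.0, -0.1]
finger_gap: 0.0161
finger_force: 0.0
```

```bash
python3 - <<'E'
from h import *
c=camera("wrist"); np.save("pics/w5.npy",c,allow_pickle=True); t=camera("top"); np.save("pics/top3.npy",t,allow_pickle=True); s=camera("side"); np.save("pics/side3.npy",s,allow_pickle=True)
u,v=fproj(c,[.53,-.09,.03]).astype(int); print(u,v)
v0=max(0,v-60);u0=u-80
a=cv2.resize(c["color"][v0:v0+110,u0:u0+150],(540,396),interpolation=cv2.INTER_CUBIC)
b=cv2.resize(s["color"][160:280,170:310],(260,196*260//260),interpolation=cv2.INTER_CUBIC)
u2,v2=fproj(c,[.505,.097,.06]).astype(int); print(u2,v2)
r=cv2.resize(c["color"][max(0,v2-45):v2+45,max(0,u2-55):u2+65],(260,200),interpolation=cv2.INTER_CUBIC)
cv2.imwrite("pics/w5c.png",np.hstack([a,np.vstack([b,r])])); print(u0,v0)
P=fcloud(c)[:300]
m=(P[...,2]>.006)&(P[...,2]<.12); P0=cloud(np.load("pics/top.npy",allow_pickle=True).item())
th=np.radians(-18.6);ax=np.array([np.cos(th),np.sin(th)]);ay=np.array([-ax[1],ax[0]]);O=np.array([.5283,-.1444])
d=P[...,:2]-O; hx=d@ax*1000; hy=d@ay*1000
for y in range(10,110,5):
    print(y,[ (lambda w:int(np.median(P[...,2][w]*1000)) if w.sum()>1 else None)((abs(hy-y)<2)&(abs(hx-x)<2)) for x in range(-45,50,5)])
E
```

```text
257 132
130 200
177 72
10 [0, 0, 349, 347, 12, 12, 12, 12, 11, 11, 11, 12, 12, 11, None, 12, 1, 0, 0]
15 [0, 0, None, 355, 347, 61, 61, 62, 62, 61, 60, 61, 62, 61, 44, 14, 0, 0, 0]
20 [0, 0, None, 355, 347, 62, 62, 61, 61, 61, 62, 61, 62, 62, 43, 27, 5, 0, 0]
25 [0, 0, None, 355, 347, 61, 61, 62, 61, 59, 60, 58, 58, 58, 56, 27, 5, 0, 0]
30 [295, 0, None, 355, 347, 56, 55, 56, 56, 55, 78, 75, 56, 56, 55, 11, 5, 0, 0]
35 [300, 0, None, 354, 347, 56, 56, 56, 56, 74, 80, 78, 74, 73, 56, 11, 0, 0, 0]
40 [312, 0, 338, 347, 347, 55, 56, 55, 67, 73, 75, 73, 73, 73, 56, 11, 10, 0, 0]
45 [0, 0, 346, 346, 45, 53, 52, 59, 65, 66, 65, 66, 65, 28, 22, 11, 5, 0, 0]
50 [0, 0, 11, 346, 47, 58, 56, 58, 57, 57, 58, 56, 413, 28, 22, 12, 6, 0, 0]
55 [0, 0, 347, 346, 50, 58, 57, 56, 53, 51, 49, 44, 21, 21, 21, 11, 5, 0, 0]
60 [0, 0, 32, 346, 50, 50, 50, 49, 48, 47, 47, 46, 0, 0, 0, 0, 0, 0, 0]
65 [311, 21, 32, 349, 347, 43, 41, 41, 41, 40, 39, 0, 0, 0, 0, 0, 0, 0, -1]
70 [296, 23, 35, 355, 347, 35, 34, 34, 32, 33, 0, 0, 0, 0, 0, 0, 0, 0, 0]
75 [296, 26, 28, 355, 347, 27, 25, 26, 25, 25, 0, 0, 0, 0, 1, 0, 0, 0, 0]
80 [0, 19, 18, 355, 347, 19, 18, 18, 0, 0, 0, 0, 0, 0, 0, 0, 0, 0, 0]
85 [0, 0, 0, 355, 347, 5, 12, 4, 0, 0, 0, 0, 0, 0, 0, 0, 0, 0, 0]
90 [0, 0, 0, 355, 346, 0, 0, 0, 0, 0, 0, 0, 0, 0, 0, 0, 0, 0, 0]
95 [0, 0, 349, 346, 0, 0, 0, 0, 0, 0, 0, 0, 0, 0, 0, 0, 0, 0, 0]
100 [0, 0, 349, 346, 0, 0, 0, 0, 0, 0, 0, 0, 0, 0, 0, 0, 0, 0, 0]
105 [0, 0, 349, 346, 0, 0, 0, 0, 0, 0, 0, 0, 0, 0, 0, 0, 0, 0, 0]
```

View pics/w5c.png

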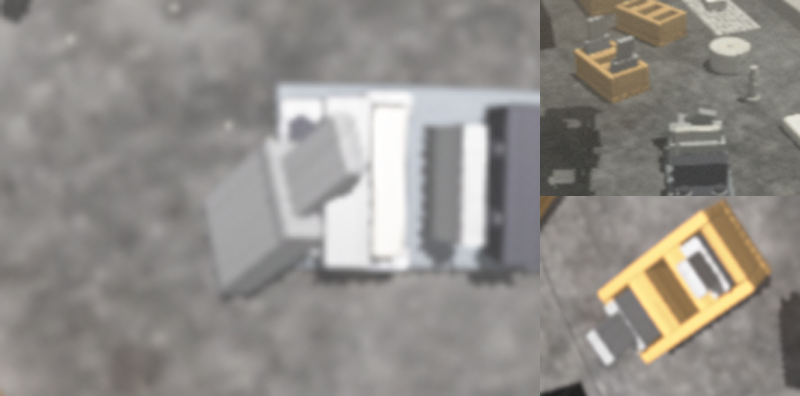

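The 15 mm plate leans at about 50° over the jaw's outer end. Its foot is on the worktop at crop (215,250) and its tab lies on the jaw top at crop (325,160). The 12 mm plate leans a little in the right slot and the 9 mm plate stands. The plate's side faces are vertical, so I can grip the tab across its 22 mm width. Next I fit the plate's pose.

```bash
python3 - <<'E'
from h import *
c=np.load("pics/w5.npy",allow_pickle=True).item(); t=np.load("pics/top3.npy",allow_pickle=True).item(); s=np.load("pics/side3.npy",allow_pickle=True).item()
th=np.radians(-18.6);ax=np.array([np.cos(th),np.sin(th)]);ay=np.array([-ax[1],ax[0]]);O=np.array([.5283,-.1444])
def pl(q):
    m=np.ones(len(q),bool)
    for _ in range(8):
        k=np.median(q[m],0); n=np.linalg.svd(q[m]-q[m].mean(0),full_matrices=False)[2][2]; n*=np.sign(n[2]); e=(q-q[m].mean(0))@n; m=abs(e)<.003
    return q[m].mean(0),n,m
for nm,C in(("w",fcloud(c)[:330]),("t",cloud(t)),("s",cloud(s))):
    q=C.reshape(-1,3); d=q[:,:2]-O; hx=d@ax*1000; hy=d@ay*1000; z=q[:,2]*1000
    b=q[(abs(hx)<45)&(hy>60)&(hy<95)&(z>12)&(z<80)]
    if len(b)<20: print(nm,"few",len(b)); continue
    p0,n,m=pl(b); X=np.cross(n,[0,0,1]); X/=np.linalg.norm(X); L=np.cross(X,n); L*=np.sign(L[2])
    w=(abs(hx)<45)&(hy>25)&(hy<95)&(z>10)&(z<110); e=(q-p0)@n; bw=w&(abs(e)<.0025); tb=w&(abs(e+.0035)<.003)&((q-p0)@L>.03)
    print(nm,len(b),m.sum(),"p0",p0.round(4),"n",n.round(3),"L",L.round(3),"Xyaw",np.degrees(np.arctan2(X[1],X[0])).round(1))
    for k,ww in(("body",bw),("high",w&(z>66))):
        a=(q[ww]-p0); print("  ",k,ww.sum(),"x",np.percentile(a@X,[1,10,50,90,99]).round(4),"L",np.percentile(a@L,[1,50,99]).round(4),"e",np.percentile(a@n,[5,50,95]).round(4),"z",np.percentile(q[ww][:,2],[2,98]).round(3), q[ww].mean(0).round(4))
E
```

```text
w 560 513 p0 [ 0.5359 -0.0728  0.0339] n [0.312 0.784 0.537] L [-0.199 -0.499  0.844] Xyaw -21.7
   body 675 x [-0.0238 -0.0144  0.0021  0.0201  0.0287] L [-0.0253  0.007   0.0496] e [-0.0022 -0.      0.0006] z [0.015 0.07 ] [ 0.5369 -0.0772  0.0394]
   high 272 x [0.0124 0.0163 0.0258 0.0357 0.0384] L [0.0401 0.0506 0.0587] e [-0.0092 -0.0034 -0.0024] z [0.066 0.08 ] [ 0.5485 -0.1109  0.0736]
t 89 75 p0 [ 0.5351 -0.071   0.0332] n [0.33  0.802 0.498] L [-0.189 -0.461  0.867] Xyaw -22.3
   body 72 x [-0.0235 -0.0174 -0.0055  0.0236  0.0295] L [-0.0209  0.0006  0.0195] e [-0.002  -0.0002  0.0016] z [0.015 0.049] [ 0.5356 -0.0714  0.0334]Traceback (most recent call last):
  File "<stdin>", line 17, in <module>
    return _quantile_unchecked(
        a, q, axis, out, overwrite_input, method, keepdims, weights)
    return _ureduce(a,
                    func=_quantile_ureduce_func,
    ...<5 lines>...
                    overwrite_input=overwrite_input,
                    method=method)
    r = func(a, **kwargs)
    result = _quantile(arr,
                       quantiles=q,
    ...<2 lines>...
                       out=out,
                       weights=wgt)
    slices_having_nans = np.isnan(arr[-1, ...])
                                  ~~~^^^^^^^^^
IndexError: index -1 is out of bounds for axis 0 with size 0
```

```bash
python3 - <<'E'
from h import *
c=np.load("pics/w5.npy",allow_pickle=True).item()
th=np.radians(-18.6);ax=np.array([np.cos(th),np.sin(th)]);ay=np.array([-ax[1],ax[0]]);O=np.array([.5283,-.1444])
p0=np.array([.5359,-.0728,.0339]); n=np.array([.312,.784,.537]); n/=np.linalg.norm(n); X=np.cross(n,[0,0,1]); X/=np.linalg.norm(X); L=np.cross(n,X); L*=np.sign(L[2])
q=fcloud(c)[:330].reshape(-1,3); d=q[:,:2]-O; hx=d@ax*1000; hy=d@ay*1000; z=q[:,2]; e=(q-p0)@n
w=(abs(hx)<45)&(hy>25)&(hy<95)&(z>.008)&(z<.11)&(abs(e)<.0022)
w&=~((hy<57)&(abs(z-.056)<.004)&(hy<47))
a=np.c_[(q-p0)@X,(q-p0)@L]*1000
H,_,_=np.histogram2d(a[w,1],a[w,0],bins=[np.arange(-40,70,4),np.arange(-40,60,4)]); print("body rows L 68..-40, cols X -40..56")
for r in H[::-1].astype(int): print("".join("#" if v>2 else "." for v in r))
t=(abs(hx)<45)&(hy>20)&(hy<60)&(z>.058)&(e<-.0022)&(e>-.0055)
H,_,_=np.histogram2d(a[t,1],a[t,0],bins=[np.arange(-40,90,4),np.arange(-40,60,4)]); print("tab")
for r in H[::-1].astype(int): print("".join("#" if v>2 else "." for v in r))
print("body rect",cv2.minAreaRect(a[w].astype(np.float32)),"tab rect",cv2.minAreaRect(a[t].astype(np.float32)))
print(X.round(3),L.round(3))
E
```

```text
body rows L 68..-40, cols X -40..56
........................
........................
........................
........................
........................
........................
........................
........................
........................
.........###............
........#####...........
.......#########........
.......##########.......
......###########.......
......##########........
.....###########........
.....##########.........
....###########.........
....###########.........
...###########..........
....#########...........
......######............
.....#..####............
........#.#.............
........................
........................
........................
tab
........................
........................
........................
........................
........................
........................
........................
...............##.......
..............#####.....
..............######....
.............######.....
.............######.....
............#######.....
...........#######......
...........##...........
........................
........................
........................
........................
........................
........................
........................
........................
........................
........................
........................
........................
........................
........................
........................
........................
........................
body rect ((8.010456085205078, 15.271068572998047), (89.11962890625, 36.84434127807617), 62.13185501098633) tab rect ((19.965208053588867, 39.1440315246582), (41.66576385498047, 24.118637084960938), 47.45130157470703)
[ 0.929 -0.37   0.   ] [-0.199 -0.499  0.844]
```

In its face plane the plate's long axis sits at about 62°, so the axis rises at 48°. The tab's grip centre is about (0.547, −0.111, 0.070). I plan a side grip with the tips kept above 62 mm, followed by an arc that stands the plate upright about its foot.

```bash
python3 - <<'E'
from h import *
s=observe(); print(s["t"],np.round(s["joints"],2))
go(.5472,-.1113,.154,84.2,s); go(.5472,-.1113,.154,-95.8,s)
E
```

```text
16.3833 [-0.4  -0.07  1.78 -0.    1.43  1.49]
shift [0.0652 0.0127 0.1756] turn 1.348 now [ 0.4897 -0.0786  0.3297] yaw -18.57 tilt [-1.5e-03  4.0e-04 -1.0e+00]
shift [0.0652 0.0127 0.1756] turn 1.348 now [ 0.4897 -0.0786  0.3297] yaw -18.57 tilt [-1.5e-03  4.0e-04 -1.0e+00]
```

Emit:
servo_tool:
  steps:
    - [0.01, 0.002, 0, -0.12, 0.03]
    - [0.02, 0.004, 0, -0.24, 0.034]
    - [0.03, 0.006, 0, -0.36, 0.034]
    - [0.04, 0.008, 0, -0.48, 0.034]
    - [0.05, 0.01, 0.02, -0.6, 0.034]
    - [0.06, 0.0125, 0.04, -0.72, 0.034]
    - [0.065, 0.0125, 0.06, -0.84, 0.034]
    - [0.065, 0.0125, 0.08, -0.96, 0.034]
    - [0.065, 0.0125, 0.09, -1.08, 0.034]
    - [0.065, 0.0125, 0.1, -1.2, 0.034]
    - [0.065, 0.0125, 0.11, -1.32, 0.034]
    - [0.065, 0.0125, 0.12, -1.44, 0.034]
    - [0.065, 0.0125, 0.125, -1.56, 0.034]
    - [0.065, 0.0125, 0.125, -1.68, 0.034]
    - [0.065, 0.0125, 0.125, -1.79, 0.034]
    - [0.065, 0.0125, 0.125, -1.794, 0.034]
    - [0.065, 0.0125, 0.125, -1.794, 0.034]
    - [0.065, 0.0125, 0.125, -1.794, 0.034]

```text
t: 17.88
tool_pos: [0.5473, -0.1113, 0.2051]
ee_rot: [-2.333, -2.102, 0.001]
ft_force: [0.1, 0.6, 0.9]
finger_gap: 0.0341
finger_force: 0.0
```

```bash
python3 - <<'E'
from h import *
go(.5472,-.1113,.154,84.2)
c=camera("wrist"); np.save("pics/w6.npy",c,allow_pickle=True); q=fcloud(c).reshape(-1,3)
# tab top region check
k=(q[:,2]>.066)&(q[:,2]<.09)&(abs(q[:,0]-.547)<.05)&(abs(q[:,1]+.11)<.05)
print(k.sum(),q[k].mean(0).round(4),np.percentile(q[k],[2,98],axis=0).round(4))
print(fproj(c,[.5472,-.1113,.07]))
E
```

```text
shift [-0.     -0.0001  0.0511] turn -0.003 now [ 0.5473 -0.1113  0.2051] yaw 84.03 tilt [-9.e-04  4.e-04 -1.e+00]
653 [ 0.5483 -0.1098  0.0732] [[ 0.5376 -0.1186  0.0664]
 [ 0.5602 -0.101   0.0806]]
[257.90070722 205.48957951]
```

Emit:
servo_tool:
  newtons: 6
  steps:
    - [0, 0.0015, 0.02, 0, 0.034]
    - [0, 0.0015, 0.04, 0, 0.034]
    - [0, 0.0015, 0.051, 0, 0.034]
    - [0, 0.0015, 0.051, 0, 0.034]

```text
t: 18.27
tool_pos: [0.5471, -0.1105, 0.1517]
ee_rot: [-2.328, -2.102, 0.004]
ft_force: [-0.9, 0.1, -0.8]
finger_gap: 0.0341
finger_force: 0.0
```

Emit:
servo_tool:
  newtons: 6
  steps:
    - [0, 0, 0, 0, 0.026]
    - [0, 0, 0, 0, 0.02]
    - [0, 0, 0, 0, 0.012]
    - [0, 0, 0, 0, 0.012]
    - [0, 0, 0, 0, 0.012]
    - [0, 0, 0, 0, 0.012]

```text
t: 18.77
tool_pos: [0.5492, -0.1114, 0.1554]
ee_rot: [2.33, 2.106, 0.001]
ft_force: [-0.0, -1.1, 0.3]
finger_gap: 0.0252
finger_force: 5.7
```

Emit:
servo_tool:
  newtons: 14
  steps:
    - [0, 0, 0, 0, 0.012]
    - [0, 0, -0.003, 0, 0.012]
    - [0.002, 0, -0.006, 0, 0.012]
    - [0.004, 0, -0.008, 0, 0.012]
    - [0.004, 0, -0.008, 0, 0.012]

```text
t: 19.18
tool_pos: [0.5495, -0.1068, 0.1632]
ee_rot: [2.33, 2.106, 0.001]
ft_force: [-0.2, 0.8, -1.2]
finger_gap: 0.0225
finger_force: 13.3
```

The plate squared itself between the pads at 22.5 mm. I check its inclination before standing it up.

```bash
cat > lean.py <<'E'
from h import *
import sys
c=camera("wrist"); p,M=pose(); q=(fcloud(c).reshape(-1,3)-p)@M   # tool frame
k=(abs(q[:,1])<.017)&(q[:,0]>-.01)&(q[:,0]<.09)&(q[:,2]>.06)&(q[:,2]<p[2]-.004)
q=q[k]; print("n",len(q),"t",observe()["t"],"gap",observe()["finger_gap"])
for z in np.arange(.07,p[2],.008):
    w=abs(q[:,2]-z)<.004
    if w.sum()>4: print("world z %.3f"%(p[2]-z),"x",np.percentile(q[w,0],[5,50,95]).round(4),"y",np.percentile(q[w,1],[5,95]).round(3))
E
python3 lean.py
```

```text
n 4347 t 19.2333 gap 0.022202665558145287
world z 0.093 x [-0.006   0.01    0.0107] y [-0.016  0.016]
world z 0.085 x [-0.0044  0.0011  0.0104] y [-0.013  0.013]
world z 0.077 x [-0.0044  0.0053  0.0103] y [-0.012  0.012]
world z 0.069 x [0.0053 0.0099 0.0141] y [-0.013  0.008]
world z 0.061 x [0.0104 0.0157 0.023 ] y [-0.016  0.005]
world z 0.053 x [0.012  0.0202 0.0267] y [-0.016  0.011]
world z 0.045 x [0.0058 0.0256 0.0312] y [-0.015  0.011]
world z 0.037 x [-0.0033  0.03    0.0351] y [-0.016  0.011]
world z 0.029 x [-0.0036  0.0335  0.0392] y [-0.015  0.015]
world z 0.021 x [-0.0032  0.038   0.0426] y [-0.015  0.017]
world z 0.013 x [0.0114 0.0422 0.0448] y [-0.015  0.016]
world z 0.005 x [0.0131 0.0434 0.0442] y [-0.008  0.017]
```

Emit:
servo_tool:
  newtons: 8
  steps:
    - [0.005, 0, -0.003, 0, 0.012]
    - [0.01, 0, -0.006, 0, 0.012]
    - [0.016, 0, -0.008, 0, 0.012]
    - [0.022, 0, -0.01, 0, 0.012]
    - [0.028, 0, -0.012, 0, 0.012]
    - [0.034, 0, -0.014, 0, 0.012]
    - [0.038, 0, -0.015, 0, 0.012]
    - [0.038, 0, -0.015, 0, 0.012]
    - [0.038, 0, -0.015, 0, 0.012]

```text
t: 19.98
tool_pos: [0.5531, -0.0691, 0.1777]
ee_rot: [2.33, 2.107, -0.0]
ft_force: [0.2, -0.9, -2.2]
finger_gap: 0.0219
finger_force: 7.8
```

```bash
python3 lean.py
```

```text
n 2905 t 20.0333 gap 0.021916840325770428
world z 0.108 x [-0.0072  0.01    0.0107] y [-0.016  0.016]
world z 0.100 x [-0.0054  0.0014  0.0105] y [-0.013  0.013]
world z 0.092 x [-0.0004  0.0055  0.0106] y [-0.014  0.014]
world z 0.084 x [0.0008 0.0046 0.0079] y [-0.01   0.009]
world z 0.076 x [0.0017 0.0056 0.0085] y [-0.011  0.008]
world z 0.068 x [0.0024 0.0082 0.0141] y [-0.016  0.006]
world z 0.060 x [-0.0038  0.0061  0.015 ] y [-0.014  0.013]
world z 0.052 x [0.0046 0.0103 0.0159] y [-0.015  0.013]
world z 0.044 x [0.0047 0.0105 0.0163] y [-0.015  0.012]
world z 0.036 x [0.0057 0.0114 0.0165] y [-0.015  0.011]
world z 0.028 x [0.0064 0.0118 0.0169] y [-0.016  0.01 ]
world z 0.020 x [0.0068 0.0119 0.017 ] y [-0.015  0.01 ]
world z 0.012 x [0.007  0.0094 0.0145] y [-0.009  0.009]
```

It now hangs nearly upright with about 3° of lean. I set it down on the worktop so that it squares up, then regrip it.

Emit:
servo_tool:
  newtons: 6
  steps:
    - [0, 0, 0.002, 0, 0.012]
    - [0, 0, 0.004, 0, 0.012]
    - [0, 0, 0.004, 0, 0.012]

```text
t: 20.28
tool_pos: [0.5527, -0.0695, 0.173]
ee_rot: [-2.33, -2.105, 0.001]
ft_force: [0.2, 0.5, -3.4]
finger_gap: 0.0223
finger_force: 5.8
```

Emit:
servo_tool:
  steps:
    - [0, 0, 0.002, 0, 0.012]
    - [0, 0, 0.004, 0, 0.012]
    - [0, 0, 0.004, 0, 0.012]

```text
t: 20.53
tool_pos: [0.5538, -0.0697, 0.1708]
ee_rot: [2.33, 2.105, 0.001]
ft_force: [-0.2, 0.5, 3.3]
finger_gap: 0.0221
finger_force: 6.1
```

Emit:
servo_tool:
  steps:
    - [0, 0, 0.001, 0, 0.012]
    - [0, 0, 0.002, 0, 0.012]
    - [0, 0, 0.002, 0, 0.012]

```text
t: 20.78
tool_pos: [0.5546, -0.0699, 0.17]
ee_rot: [2.328, 2.104, 0.003]
ft_force: [-1.6, 0.5, 9.1]
finger_gap: 0.0221
finger_force: 6.3
```

```bash
python3 lean.py
```

```text
n 2844 t 20.8333 gap 0.02240853236093703
world z 0.100 x [-0.0072  0.0099  0.0105] y [-0.016  0.016]
world z 0.092 x [-0.0053  0.0016  0.0103] y [-0.013  0.013]
world z 0.084 x [-0.0008  0.0052  0.0103] y [-0.014  0.014]
world z 0.076 x [0.0003 0.0049 0.008 ] y [-0.01   0.008]
world z 0.068 x [0.0014 0.0051 0.0087] y [-0.012  0.007]
world z 0.060 x [0.0025 0.0081 0.0142] y [-0.016  0.005]
world z 0.052 x [-0.004   0.0052  0.0151] y [-0.014  0.013]
world z 0.044 x [0.0037 0.0095 0.0155] y [-0.015  0.012]
world z 0.036 x [0.0041 0.0101 0.0156] y [-0.015  0.012]
world z 0.028 x [0.0048 0.0104 0.0162] y [-0.015  0.01 ]
world z 0.020 x [0.0057 0.0108 0.0162] y [-0.015  0.009]
world z 0.012 x [0.0062 0.0108 0.0163] y [-0.016  0.008]
world z 0.004 x [0.0066 0.0092 0.0131] y [-0.009  0.008]
```

```bash
cat > edge.py <<'E'
from h import *
c=camera("wrist"); p,M=pose(); q=(fcloud(c).reshape(-1,3)-p)@M
k=(abs(q[:,1])<.04)&(q[:,0]>.008)&(q[:,0]<.022)&(q[:,2]>.06)
q=q[k]
for zw in np.arange(.006,.058,.006):
    w=abs(p[2]-q[:,2]-zw)<.003
    if w.sum()>4: print("z %.3f"%zw,"face x",np.percentile(q[w,0],[50,90]).round(4),"y",np.percentile(q[w,1],[1,99]).round(4))
print("tilt",M[:,2].round(4),observe()["ft_force"].round(1))
E
python3 edge.py
```

```text
z 0.006 face x [0.0128 0.0179] y [-0.0299  0.0025]
z 0.012 face x [0.0133 0.0182] y [-0.0288  0.0042]
z 0.018 face x [0.0143 0.0183] y [-0.028   0.0033]
z 0.024 face x [0.013  0.0179] y [-0.0263  0.0033]
z 0.030 face x [0.0136 0.0175] y [-0.0257  0.0024]
z 0.036 face x [0.0133 0.017 ] y [-0.0245  0.0009]
z 0.042 face x [0.0126 0.0166] y [-0.0237  0.0023]
z 0.048 face x [0.0125 0.016 ] y [-0.0225  0.0008]
z 0.054 face x [0.0119 0.0154] y [-0.0216  0.0015]
tilt [ 0.004  -0.0014 -1.    ] [-1.3  0.8  8.4]
```

It is still tilted about 10° in its own plane. I ease the grip to 3 N while the foot rests on the worktop, so it can settle flat.

Emit:
servo_tool:
  newtons: 3
  steps:
    - [0, 0, 0, 0, 0.012]
    - [0.001, 0, 0, 0, 0.012]
    - [0.002, 0, 0, 0, 0.012]
    - [0.002, 0, 0, 0, 0.012]

```text
t: 21.22
tool_pos: [0.5542, -0.0676, 0.1691]
ee_rot: [2.329, 2.105, 0.002]
ft_force: [-0.9, 0.3, 4.7]
finger_gap: 0.0231
finger_force: 3.2
```

```bash
python3 edge.py
```

```text
z 0.006 face x [0.0114 0.0164] y [-0.0282 -0.001 ]
z 0.012 face x [0.0128 0.0168] y [-0.0268 -0.0004]
z 0.018 face x [0.0132 0.0168] y [-0.0261  0.0003]
z 0.024 face x [0.0126 0.0162] y [-0.0256  0.0001]
z 0.030 face x [0.0126 0.016 ] y [-0.0244 -0.0005]
z 0.036 face x [0.0126 0.0158] y [-0.0233  0.0003]
z 0.042 face x [0.0123 0.0156] y [-0.0221  0.0002]
z 0.048 face x [0.0119 0.0153] y [-0.0216  0.0001]
z 0.054 face x [0.0111 0.0149] y [-0.021   0.0001]
tilt [ 2.2e-03 -8.0e-04 -1.0e+00] [-0.7 -0.1  5.8]
```

```bash
cat > face.py <<'E'
from h import *
c=camera("wrist"); p,M=pose(); q=(fcloud(c).reshape(-1,3)-p)@M
k=(q[:,1]>-.04)&(q[:,1]<.03)&(q[:,0]>-.01)&(q[:,0]<.03)&(p[2]-q[:,2]>.012)&(p[2]-q[:,2]<.048); q=q[k]
m=q[:,0]>np.median(q[:,0])-.02
for _ in range(12):
    a=q[m]; b=np.c_[np.ones(len(a)),a[:,1:]]; co=np.linalg.lstsq(b,a[:,0],rcond=None)[0]; e=q[:,0]-np.c_[np.ones(len(q)),q[:,1:]]@co; m=abs(e)<max(.002,.01*.7**_)
print(m.sum(),"x = %.4f %+.3f*y %+.3f*z"%tuple(co),"yaw off deg",np.degrees(np.arctan(co[1])).round(1),"lean",np.degrees(np.arctan(co[2])).round(1))
for zw in(.015,.025,.035,.045):
    w=m&(abs(p[2]-q[:,2]-zw)<.004); print(zw,np.percentile(q[w,1],[1,99]).round(4))
E
python3 face.py
```

```text
598 x = 0.0080 -0.433*y +0.000*z yaw off deg -23.4 lean 0.0
0.015 [-0.0229  0.0101]
0.025 [-0.0218  0.0113]
0.035 [-0.0203  0.0127]
0.045 [-0.0193  0.0135]
```

The plate's face is yawed 23° relative to the fingers, with no lean and about 7° of in-plane rock on its 36 mm base. That is safe to release, and it will settle flat. Then I retreat upward and measure.

Emit:
servo_tool:
  steps:
    - [0, 0, -0.001, 0, 0.024]
    - [0, 0, -0.001, 0, 0.03]
    - [0, 0, -0.001, 0, 0.036]
    - [0, 0, -0.001, 0, 0.04]
    - [0, 0, -0.02, 0, 0.04]
    - [0, 0, -0.045, 0, 0.04]
    - [0, 0, -0.06, 0, 0.04]
    - [0, 0, -0.06, 0, 0.04]

```text
t: 21.98
tool_pos: [0.5552, -0.0681, 0.2315]
ee_rot: [2.326, 2.102, 0.005]
ft_force: [1.4, -0.2, 0.1]
finger_gap: 0.0401
finger_force: 0.0
```

```bash
cat > find.py <<'E'
from h import *
import sys
x,y=float(sys.argv[1]),float(sys.argv[2]); c=camera("wrist"); q=fcloud(c).reshape(-1,3)
k=(abs(q[:,0]-x)<.04)&(abs(q[:,1]-y)<.04)
for nm,a,b in(("tab",.085,.096),("body",.050,.060)):
    w=k&(q[:,2]>a)&(q[:,2]<b)
    if w.sum()>5: print(nm,w.sum(),"z",np.median(q[w,2]).round(4),cv2.minAreaRect((q[w,:2]*1000).astype(np.float32)))
s=observe(); print(s["t"]); 
E
python3 find.py .553 -.068; python3 face.py
```

```text
tab 297 z 0.0897 ((544.2883911132812, -62.012115478515625), (8.0546875, 21.999465942382812), 62.17007064819336)
body 607 z 0.055 ((539.0217895507812, -80.48324584960938), (60.594425201416016, 37.67632293701172), 73.62535858154297)
22.0333
302 x = 0.0071 -0.418*y +0.005*z yaw off deg -22.7 lean 0.3
0.015 [-0.0231  0.0083]
0.025 [-0.023  0.009]
0.035 [-0.0229  0.0093]
0.045 [-0.0228  0.009 ]
```

It stands flat and upright: tab top at z 90 mm, centre (0.5443, −0.0620), x-axis at −27.8°. I turn to grip it across its thickness.

```bash
python3 - <<'E'
from h import *
go(.5443,-.0620,.205,-27.8); print(observe()["joints"].round(2))
E
```

```text
shift [ 0.0045 -0.0096  0.0226] turn -1.187 now [ 0.5534 -0.0674  0.2276] yaw 84.21 tilt [ 7.e-04 -3.e-04 -1.e+00]
[-0.34  0.18  1.72 -0.    1.23 -0.24]
```

Emit:
servo_tool:
  steps:
    - [0.001, -0.002, 0, 0.12, 0.036]
    - [0.002, -0.004, 0, 0.24, 0.03]
    - [0.003, -0.006, 0, 0.36, 0.024]
    - [0.0045, -0.0096, 0, 0.48, 0.024]
    - [0.0045, -0.0096, 0, 0.6, 0.024]
    - [0.0045, -0.0096, 0, 0.72, 0.024]
    - [0.0045, -0.0096, 0, 0.84, 0.024]
    - [0.0045, -0.0096, 0, 0.96, 0.024]
    - [0.0045, -0.0096, 0, 1.08, 0.024]
    - [0.0045, -0.0096, 0, 1.2, 0.024]
    - [0.0045, -0.0096, 0, 1.32, 0.024]
    - [0.0045, -0.0096, 0.005, 1.44, 0.024]
    - [0.0045, -0.0096, 0.01, 1.56, 0.024]
    - [0.0045, -0.0096, 0.014, 1.68, 0.024]
    - [0.0045, -0.0096, 0.018, 1.8, 0.024]
    - [0.0045, -0.0096, 0.022, 1.92, 0.024]
    - [0.0045, -0.0096, 0.022, 1.955, 0.024]
    - [0.0045, -0.0096, 0.022, 1.955, 0.024]
    - [0.0045, -0.0096, 0.022, 1.955, 0.024]

```text
t: 23.67
tool_pos: [0.5434, -0.0617, 0.2041]
ee_rot: [-3.05, 0.753, 0.004]
ft_force: [-0.8, 0.5, -1.2]
finger_gap: 0.0241
finger_force: 0.0
```

```bash
python3 find.py .5443 -.062; python3 -c "
from h import *
go(.5443,-.0620,.150,-27.8)"
```

```text
tab 351 z 0.0897 ((544.1218872070312, -63.10449981689453), (7.780296802520752, 22.398155212402344), 62.14054489135742)
body 557 z 0.055 ((534.0020141601562, -81.17996215820312), (56.694217681884766, 36.805721282958984), 62.08118438720703)
23.7167
shift [ 0.0008 -0.0001  0.0545] turn 0.001 now [ 0.5437 -0.0618  0.2046] yaw -27.73 tilt [-1.8e-03  6.0e-04 -1.0e+00]
```

Emit:
servo_tool:
  newtons: 50
  steps:
    - [0.0008, 0.0006, 0.02, 0, 0.024]
    - [0.0008, 0.0006, 0.04, 0, 0.024]
    - [0.0008, 0.0006, 0.054, 0, 0.024]
    - [0.0008, 0.0006, 0.054, 0, 0.02]
    - [0.0008, 0.0006, 0.054, 0, 0.014]
    - [0.0008, 0.0006, 0.054, 0, 0.004]
    - [0.0008, 0.0006, 0.054, 0, 0.004]
    - [0.0008, 0.0006, 0.054, 0, 0.004]
    - [0.0008, 0.0006, 0.054, 0, 0.004]
    - [0.0008, 0.0006, 0.054, 0, 0.004]

```text
t: 24.55
tool_pos: [0.5452, -0.063, 0.1527]
ee_rot: [3.049, -0.755, 0.003]
ft_force: [-0.8, -0.2, 3.2]
finger_gap: 0.0078
finger_force: 50.0
```

Emit:
servo_tool:
  steps:
    - [0, 0, -0.01, 0, 0.004]
    - [0, 0, -0.03, 0, 0.004]
    - [0, 0, -0.055, 0, 0.004]
    - [0, 0, -0.08, 0, 0.004]
    - [0, 0, -0.088, 0, 0.004]
    - [0, 0, -0.088, 0, 0.004]
    - [0, 0, -0.088, 0, 0.004]

```text
t: 25.13
tool_pos: [0.5443, -0.0628, 0.2392]
ee_rot: [-3.05, 0.755, 0.001]
ft_force: [-0.4, 0.7, -2.2]
finger_gap: 0.0074
finger_force: 50.0
```

```bash
python3 -c "
from h import *
go(.5306,-.1377,.235,-18.6)"
```

```text
shift [0.0228 0.0727 0.0042] turn -0.161 now [ 0.5443 -0.0628  0.2392] yaw -27.8 tilt [-4.e-04  1.e-04 -1.e+00]
```

Emit:
servo_tool:
  steps:
    - [0.004, 0.012, 0, -0.03, 0.004]
    - [0.011, 0.035, 0, -0.08, 0.004]
    - [0.018, 0.058, 0, -0.13, 0.004]
    - [0.022, 0.07, 0, -0.16, 0.004]
    - [0.0228, 0.0727, 0.003, -0.161, 0.004]
    - [0.0228, 0.0727, 0.004, -0.161, 0.004]
    - [0.0228, 0.0727, 0.004, -0.161, 0.004]

```text
t: 25.72
tool_pos: [0.5301, -0.1368, 0.2338]
ee_rot: [-3.099, 0.508, 0.005]
ft_force: [-0.5, -0.2, -3.0]
finger_gap: 0.0075
finger_force: 50.0
```

```bash
python3 - <<'E'
from h import *
c=camera("wrist"); p,M=pose(); go(.5306,-.1377,.199,-18.6)
C=fcloud(c)[:340].reshape(-1,3); th=np.radians(-18.6);ax=np.array([np.cos(th),np.sin(th)]);ay=np.array([-ax[1],ax[0]]);O=np.array([.5283,-.1444])
d=C[:,:2]-O; hx=d@ax*1000; hy=d@ay*1000; z=C[:,2]*1000
def rep(n,k): print(n,k.sum(),k.sum()>5 and (np.percentile(hx[k],[2,98]).round(1),np.percentile(hy[k],[1,2,98,99]).round(1)))
rep("packer body top",(z>135)&(z<150)&(abs(hx)<30)&(abs(hy-8)<15))
rep("packer end face",(z>96)&(z<138)&(hx>5)&(hx<30)&(abs(hy-8)<15))
rep("plate top",(z>59)&(z<65)&(hx>10)&(hx<30)&(hy>8)&(hy<35))
rep("pad top",(z>59)&(z<65)&(hx>5)&(hx<30)&(hy<5)&(hy>-20))
print(observe()["ft_force"].round(1),observe()["finger_gap"])
E
```

```text
shift [0.0006 0.0009 0.0353] turn 0.0 now [ 0.5304 -0.1367  0.2343] yaw -18.58 tilt [-0.0022  0.0016 -1.    ]
packer body top 476 (array([ 6.4, 15.3]), array([-4.3, -3. , 19.5, 20.9]))
packer end face 657 (array([ 6.5, 15.7]), array([ 0.3,  0.3, 15. , 15.1]))
plate top 206 (array([10.6, 24.8]), array([15. , 15.1, 24.8, 24.8]))
pad top 139 (array([ 5.2, 19.5]), array([-11.3, -11.3,  -4.3,  -4.3]))
[ 0.8  0.4 -1. ] 0.00716268735248091
```

Emit:
servo_tool:
  steps:
    - [0.0025, 0.0008, 0, 0, 0.004]
    - [0.0025, 0.0008, 0.008, 0, 0.004]
    - [0.0025, 0.0008, 0.016, 0, 0.004]
    - [0.0025, 0.0008, 0.024, 0, 0.004]
    - [0.0025, 0.0008, 0.03, 0, 0.004]
    - [0.0025, 0.0008, 0.034, 0, 0.004]
    - [0.0025, 0.0008, 0.034, 0, 0.004]

```text
t: 26.35
tool_pos: [0.5323, -0.1389, 0.2001]
ee_rot: [-3.1, 0.507, 0.004]
ft_force: [0.3, 0.4, -1.9]
finger_gap: 0.0078
finger_force: 50.0
```

Emit:
servo_tool:
  steps:
    - [0, 0, 0.002, 0, 0.004]
    - [0, 0, 0.004, 0, 0.004]
    - [0, 0, 0.004, 0, 0.004]

```text
t: 26.6
tool_pos: [0.5333, -0.1392, 0.1978]
ee_rot: [-3.1, 0.507, -0.001]
ft_force: [0.4, 1.1, -3.3]
finger_gap: 0.0075
finger_force: 50.0
```

Emit:
servo_tool:
  steps:
    - [0, 0, 0.002, 0, 0.004]
    - [0, 0, 0.004, 0, 0.004]
    - [0, 0, 0.004, 0, 0.004]

```text
t: 26.85
tool_pos: [0.5336, -0.1389, 0.194]
ee_rot: [-3.099, 0.507, -0.002]
ft_force: [1.8, 3.3, -1.1]
finger_gap: 0.0077
finger_force: 50.0
```

Emit:
servo_tool:
  steps:
    - [0, 0, 0.002, 0, 0.004]
    - [0, 0, 0.004, 0, 0.004]
    - [0, 0, 0.004, 0, 0.004]

```text
t: 27.1
tool_pos: [0.5333, -0.139, 0.1896]
ee_rot: [-3.1, 0.507, -0.001]
ft_force: [2.2, 4.3, 0.6]
finger_gap: 0.0079
finger_force: 50.0
```

Emit:
servo_tool:
  steps:
    - [0, 0, 0.002, 0, 0.004]
    - [0, 0, 0.004, 0, 0.004]
    - [0, 0, 0.004, 0, 0.004]

```text
t: 27.35
tool_pos: [0.5332, -0.1388, 0.1853]
ee_rot: [-3.099, 0.507, -0.001]
ft_force: [3.2, 4.2, -0.2]
finger_gap: 0.0078
finger_force: 50.0
```

Emit:
servo_tool:
  steps:
    - [0, 0, 0.002, 0, 0.004]
    - [0, 0, 0.004, 0, 0.004]
    - [0, 0, 0.004, 0, 0.004]

```text
t: 27.6
tool_pos: [0.533, -0.1387, 0.181]
ee_rot: [-3.099, 0.507, 0.0]
ft_force: [3.2, 4.9, -2.5]
finger_gap: 0.0074
finger_force: 50.0
```

Emit:
servo_tool:
  steps:
    - [0, 0, 0.002, 0, 0.004]
    - [0, 0, 0.004, 0, 0.004]
    - [0, 0, 0.004, 0, 0.004]

```text
t: 27.85
tool_pos: [0.5329, -0.1387, 0.177]
ee_rot: [-3.099, 0.507, 0.001]
ft_force: [2.5, 5.6, -2.1]
finger_gap: 0.0076
finger_force: 50.0
```

Emit:
servo_tool:
  steps:
    - [0, 0, 0.002, 0, 0.004]
    - [0, 0, 0.004, 0, 0.004]
    - [0, 0, 0.004, 0, 0.004]

```text
t: 28.1
tool_pos: [0.5329, -0.1387, 0.1729]
ee_rot: [-3.099, 0.507, 0.001]
ft_force: [3.8, 5.0, -2.2]
finger_gap: 0.0076
finger_force: 50.0
```

Emit:
servo_tool:
  steps:
    - [0, 0, 0.002, 0, 0.004]
    - [0, 0, 0.004, 0, 0.004]
    - [0, 0, 0.004, 0, 0.004]

```text
t: 28.35
tool_pos: [0.5329, -0.1387, 0.1689]
ee_rot: [-3.099, 0.507, 0.001]
ft_force: [2.6, 5.4, -1.6]
finger_gap: 0.0078
finger_force: 50.0
```

Emit:
servo_tool:
  steps:
    - [0, 0, 0.002, 0, 0.004]
    - [0, 0, 0.004, 0, 0.004]
    - [0, 0, 0.004, 0, 0.004]

```text
t: 28.6
tool_pos: [0.5329, -0.1387, 0.165]
ee_rot: [-3.099, 0.507, 0.001]
ft_force: [2.2, 4.3, -2.5]
finger_gap: 0.0074
finger_force: 50.0
```

Emit:
servo_tool:
  steps:
    - [0, 0, 0.001, 0, 0.004]
    - [0, 0, 0.002, 0, 0.004]
    - [0, 0, 0.002, 0, 0.004]

```text
t: 28.85
tool_pos: [0.5331, -0.1388, 0.1647]
ee_rot: [-3.099, 0.507, 0.001]
ft_force: [-0.7, 6.3, 9.4]
finger_gap: 0.0077
finger_force: 50.0
```

Emit:
servo_tool:
  steps:
    - [0, 0, 0.001, 0, 0.004]
    - [0, 0, 0.001, 0, 0.004]

```text
t: 29.02
tool_pos: [0.5333, -0.1389, 0.1647]
ee_rot: [-3.099, 0.507, 0.001]
ft_force: [-4.0, 7.0, 14.7]
finger_gap: 0.0077
finger_force: 50.0
```

It stopped at TCP z 0.1647, which puts the plate's underside at z = 12 mm, on the holder's floor. Throughout, the pad pushed back at about 5–6 N. I relieve the downward press, ease it toward the test plate, and release.

Emit:
servo_tool:
  steps:
    - [0, 0, -0.0018, 0, 0.004]
    - [0, -0.0005, -0.0018, 0, 0.004]
    - [0, -0.0008, -0.0018, 0, 0.004]
    - [0, -0.0008, -0.0018, 0, 0.004]

```text
t: 29.35
tool_pos: [0.5332, -0.1384, 0.1647]
ee_rot: [-3.1, 0.507, 0.001]
ft_force: [-0.9, 5.5, 4.9]
finger_gap: 0.0077
finger_force: 50.0
```

Emit:
servo_tool:
  steps:
    - [0, -0.0003, 0, 0, 0.004]
    - [0, -0.0003, 0, 0, 0.004]

```text
t: 29.52
tool_pos: [0.5332, -0.1384, 0.1647]
ee_rot: [3.1, -0.507, -0.001]
ft_force: [-1.4, 3.3, 5.2]
finger_gap: 0.0075
finger_force: 50.0
```

Emit:
servo_tool:
  steps:
    - [0, -0.0005, -0.0008, 0, 0.004]
    - [0, -0.0005, -0.0008, 0, 0.004]

```text
t: 29.68
tool_pos: [0.5333, -0.1379, 0.1648]
ee_rot: [3.1, -0.507, -0.001]
ft_force: [0.8, 1.8, -1.5]
finger_gap: 0.0075
finger_force: 50.0
```

Emit:
servo_tool:
  steps:
    - [0, -0.0004, -0.0004, 0, 0.004]
    - [0, -0.0004, -0.0004, 0, 0.004]

```text
t: 29.85
tool_pos: [0.5333, -0.1378, 0.1648]
ee_rot: [3.1, -0.507, -0.001]
ft_force: [2.1, 0.7, -7.0]
finger_gap: 0.0078
finger_force: 50.0
```

Emit:
servo_tool:
  steps:
    - [0, 0, 0, 0, 0.012]
    - [0, 0, 0, 0, 0.018]
    - [0, 0, 0, 0, 0.018]
    - [0, 0, 0, 0, 0.018]
    - [0, 0, -0.015, 0, 0.018]
    - [0, 0, -0.035, 0, 0.018]
    - [0, 0, -0.06, 0, 0.018]
    - [0, 0, -0.06, 0, 0.018]

```text
t: 30.52
tool_pos: [0.536, -0.1388, 0.2311]
ee_rot: [3.097, -0.506, 0.014]
ft_force: [0.4, 0.3, 0.4]
finger_gap: 0.0181
finger_force: 0.0
```

```bash
cat > chk.py <<'E'
from h import *
c=camera("wrist"); C=fcloud(c)[:340].reshape(-1,3); th=np.radians(-18.6);ax=np.array([np.cos(th),np.sin(th)]);ay=np.array([-ax[1],ax[0]]);O=np.array([.5283,-.1444])
d=C[:,:2]-O; hx=d@ax*1000; hy=d@ay*1000; z=C[:,2]*1000
def rep(n,k): print(n,k.sum(),k.sum()>5 and (np.percentile(hx[k],[2,98]).round(1),np.percentile(hy[k],[2,98]).round(1),"z",np.median(z[k]).round(1)))
rep("tab top",(z>97)&(z<110)&(abs(hx)<20)&(abs(hy-8)<15))
rep("body top",(z>64.5)&(z<72)&(abs(hx)<25)&(hy>-3)&(hy<18))
rep("plate top",(z>58)&(z<64.4)&(abs(hx)<30)&(hy>13.5)&(hy<35))
rep("pad top",(z>58)&(z<64.4)&(abs(hx)<30)&(hy<0)&(hy>-22))
s=observe(); print(s["t"],s["tool_pos"].round(4),s["ft_force"].round(1))
E
python3 chk.py
```

```text
tab top 287 (array([-8.9, 12.2]), array([ 4. , 11.1]), 'z', np.float64(101.8))
body top 381 (array([-15.8,  19.2]), array([ 0.6, 14.8]), 'z', np.float64(66.9))
plate top 540 (array([-23.4,  24.7]), array([15.5, 24.6]), 'z', np.float64(61.9))
pad top 325 (array([-14.4,  19.7]), array([-13. ,  -5.2]), 'z', np.float64(61.6))
30.5667 [ 0.5353 -0.1384  0.2289] [-0.1 -0.7  0.7]
```

It is gripped: a slight lift met about 5 N of drag. The underside is on the floor, since the body top reads 66.9 mm, and the plate sits flush against the test plate. Now I check the 12 mm plate in the rack.

```bash
python3 -c "
from h import *
go(.487,.060,.25,13.7)"
```

```text
shift [-0.1088 -0.1726 -0.022 ] turn -0.563 now [ 0.5353 -0.1384  0.2289] yaw -18.57 tilt [ 0.0059 -0.0033 -1.    ]
```

Emit:
servo_tool:
  steps:
    - [-0.012, -0.019, -0.022, -0.06, 0.018]
    - [-0.03, -0.048, -0.022, -0.16, 0.018]
    - [-0.048, -0.077, -0.022, -0.26, 0.018]
    - [-0.066, -0.105, -0.022, -0.36, 0.018]
    - [-0.084, -0.133, -0.022, -0.46, 0.018]
    - [-0.1, -0.158, -0.022, -0.55, 0.018]
    - [-0.109, -0.173, -0.022, -0.563, 0.018]
    - [-0.109, -0.173, -0.022, -0.563, 0.018]
    - [-0.109, -0.173, -0.022, -0.563, 0.018]

```text
t: 31.32
tool_pos: [0.4849, 0.0617, 0.2468]
ee_rot: [3.119, 0.376, -0.002]
ft_force: [-0.2, -0.3, 0.1]
finger_gap: 0.0181
finger_force: 0.0
```

```bash
cat > rk.py <<'E'
from h import *
c=camera("wrist"); P=fcloud(c)[:340]; th=np.radians(13.7);ax=np.array([np.cos(th),np.sin(th)]);ay=np.array([-ax[1],ax[0]]);O=np.array([.505,.097])
q=P.reshape(-1,3); d=q[:,:2]-O; rx=d@ax*1000; ry=d@ay*1000; z=q[:,2]*1000
for y0 in(-38,33):
    m=(abs(rx)<30)&(abs(ry-y0)<16)
    for nm,a,b in(("tab",92,102),("body",57,68)):
        w=m&(z>a)&(z<b); print(y0,nm,w.sum(), w.sum()>5 and (np.percentile(ry[w],[2,98]).round(1),np.percentile(rx[w],[2,98]).round(1),np.percentile(z[w],[5,50,95]).round(1),np.round(cv2.minAreaRect(np.c_[rx[w],ry[w]].astype(np.float32))[2],1)))
s=observe(); print(s["t"],s["tool_pos"].round(4))
E
python3 rk.py
```

```text
-38 tab 277 (array([-46.4, -39.1]), array([-10.9,  10.3]), array([93.1, 97. , 98.3]), np.float64(0.9))
-38 body 287 (array([-43. , -31.3]), array([-17.9,  16.7]), array([58. , 63. , 66.6]), np.float64(0.1))
33 tab 278 (array([29.3, 36.7]), array([-11.1,  10.1]), array([93.3, 97.7, 98.9]), np.float64(2.8))
33 body 204 (array([28.5, 37.4]), array([-18. ,  17.4]), array([58.2, 62.8, 66.2]), np.float64(0.6))
31.3667 [0.4853 0.0609 0.247 ]
```

The 9 mm plate is upright. The 12 mm plate leans about 9° in its slot, so I straighten it: fingers round the tab, ease it upright, square it, release.

```bash
python3 -c "
from h import *
go(.5144,.0572,.157,13.7)"
```

```text
shift [0.0275 0.0105 0.09  ] turn -0.0 now [0.4853 0.0609 0.247 ] yaw 13.68 tilt [-8.e-04 -5.e-04 -1.e+00]
```

Emit:
servo_tool:
  newtons: 15
  steps:
    - [0.014, 0.005, 0.01, 0, 0.03]
    - [0.0275, 0.0105, 0.03, 0, 0.03]
    - [0.0275, 0.0105, 0.05, 0, 0.03]
    - [0.0275, 0.0105, 0.07, 0, 0.03]
    - [0.0275, 0.0105, 0.088, 0, 0.03]
    - [0.0275, 0.0105, 0.088, 0, 0.03]
    - [0.0275, 0.0105, 0.088, 0, 0.022]
    - [0.0275, 0.0105, 0.088, 0, 0.016]
    - [0.0275, 0.0085, 0.088, 0, 0.016]
    - [0.0275, 0.0065, 0.088, 0, 0.016]
    - [0.0275, 0.0045, 0.088, 0, 0.016]
    - [0.0275, 0.0025, 0.088, 0, 0.016]
    - [0.0275, 0.0025, 0.088, 0, 0.016]

```text
t: 32.45
tool_pos: [0.5127, 0.0658, 0.1601]
ee_rot: [3.119, 0.375, 0.001]
ft_force: [0.2, 0.0, -0.0]
finger_gap: 0.0159
finger_force: 0.0
```

Emit:
servo_tool:
  newtons: 20
  steps:
    - [0, 0, 0, 0, 0.012]
    - [0, 0, 0, 0, 0.004]
    - [0, 0, 0, 0, 0.004]
    - [0, 0, 0, 0, 0.004]
    - [0, 0, -0.004, 0, 0.004]
    - [0, 0, -0.006, 0, 0.004]
    - [0, 0, -0.006, 0, 0.004]

```text
t: 33.03
tool_pos: [0.513, 0.0653, 0.1662]
ee_rot: [3.119, 0.374, 0.001]
ft_force: [0.3, -0.1, -1.2]
finger_gap: 0.0077
finger_force: 20.0
```

Gripped and squared. I lower it, release, rise and check.

Emit:
servo_tool:
  steps:
    - [0, 0, 0.003, 0, 0.004]
    - [0, 0, 0.006, 0, 0.004]
    - [0, 0, 0.0065, 0, 0.004]
    - [0, 0, 0.0065, 0, 0.01]
    - [0, 0, 0.0065, 0, 0.018]
    - [0, 0, 0.0065, 0, 0.018]
    - [0, 0, 0.0065, 0, 0.018]
    - [0, 0, -0.015, 0, 0.018]
    - [0, 0, -0.045, 0, 0.018]
    - [0, 0, -0.08, 0, 0.018]
    - [-0.025, 0, -0.085, 0, 0.018]
    - [-0.025, 0, -0.085, 0, 0.018]
    - [-0.025, 0, -0.085, 0, 0.018]

```text
t: 34.12
tool_pos: [0.4881, 0.0594, 0.2508]
ee_rot: [3.119, 0.374, 0.001]
ft_force: [0.2, -0.9, 0.3]
finger_gap: 0.0182
finger_force: 0.0
```

```bash
python3 rk.py; python3 - <<'E'
from h import *
t=camera("top"); P=cloud(t); P0=cloud(np.load("pics/top.npy",allow_pickle=True).item())
th=np.radians(-18.6);ax=np.array([np.cos(th),np.sin(th)]);ay=np.array([-ax[1],ax[0]]);O=np.array([.5283,-.1444])
d=P[...,:2]-O; hx=d@ax*1000; hy=d@ay*1000; z=P[...,2]*1000
for n,k in(("tab",(z>95)&(z<108)&(abs(hx)<25)&(abs(hy-8)<15)),("plate",(z>59)&(z<64)&(abs(hx)<28)&(hy>14)&(hy<27))): print(n,k.sum(),np.median(hy[k]),np.median(z[k]))
m=(abs(P[...,2]-P0[...,2])>.012)&(P0[...,2]<.1)&(P[...,2]<.1)&(P0[...,0]>.3)&(P0[...,0]<.85)&(abs(P0[...,1])<.45)
k,l,st,ce=cv2.connectedComponentsWithStats(m.astype(np.uint8))
for i in range(1,k):
    if st[i,4]>8: print(ce[i].round(),st[i,4],P[l==i].mean(0).round(3))
E
```

```text
-38 tab 275 (array([-36.6, -29.2]), array([-11.2,  10.4]), array([96.1, 97.7, 98.9]), np.float64(89.9))
-38 body 214 (array([-39. , -26.9]), array([-16.2,  16.7]), array([61.3, 63. , 64.2]), np.float64(0.2))
33 tab 265 (array([29.5, 37. ]), array([-10.9,  10. ]), array([93.1, 97.6, 98.7]), np.float64(0.2))
33 body 210 (array([28.3, 37.3]), array([-17.9,  17.4]), array([58.4, 62.7, 65.6]), np.float64(1.1))
34.1667 [0.4882 0.0595 0.2501]
tab 27 9.507961441377029 101.3075142186659
plate 55 20.414829373867462 62.14910215715541
[311. 204.] 55 [ 0.531 -0.134  0.072]
```

Both rack plates stand upright. The depth change map shows only the 15 mm plate in the gap, with nothing else moved. I hand the job in.

```bash
python3 -c "
from workcell import *
print(close_job())"
```

```text
the job is handed in; nothing more can be done
None
```

The 15 mm packing plate is gripped in the gap, down on the holder's floor and clamping the test plate; the 12 mm was tried, found loose and put back, and the 9 mm was never tried because it is thinner still. Both stand upright in the rack. On the way I knocked the 15 mm plate against the 12 mm one and dropped it; I recovered it, straightened the 12 mm plate, and handed in at about 34 s with no sign that the bolt, tin or spanner had moved.

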